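# Lock a batch of connectors and start the cure

## Robot

A 6-joint arm with a two-finger parallel gripper is mounted at the origin on the work surface. World frame = base frame: x ahead of the robot, y to its left, z up, the work surface at z = 0. Lengths are in m, angles in rad, forces in N, time in s.
With the tool pointing down it reaches from about 0.425 to 0.95 m from the base axis. Payload 3.5 kg.
Tool frame: the origin (TCP) lies midway between the tips of the shut fingers; the grasp point (between the pads) lies 19 mm behind it; z points along the fingers, y is the direction in which the jaws open and shut (so a half turn about z gives the same grasp; the last joint's range is limited). The gripper opens to 85 mm and grips with 20 to 120 N. Pads are 22 mm wide; open, the fingers measure 114 mm over their backs; the gripper's body (76 mm by 85 mm) begins 54 mm behind the grasp point. The pads swing forward as they close: fully open they stand 13 mm farther back than shut.
Start: joints at [-1.491, 0.286, 1.577, -0, 1.279, -0.15], TCP at [0.154, -0.657, 0.231] pointing down, gripper open.
Joint ranges: [-2.77, 2.77], [-0.9, 2.22], [0.21, 2.48], [-1.53, 4.67], [0.24, 2.81], [-2.84, 2.84]. Speed limits (rad/s): [2.79, 2.79, 3.14, 3.14, 3.14, 3.14].

## Interface

Orientations are given as a unit quaternion [x, y, z, w].
In Python, from plant import * gives the robot as it stands.
- The arm moves only by the shell command python3 -m jog 'ROWS' [FORCE]. ROWS is a JSON object of lists of equal length, an entry for each row: "travel": the shift along the world's x, y, z in mm, a list of three; "dr": the turn, a rotation vector about the world's x, y, z in degrees, a list of three; "jaw": the closure in counts, from 0 (fully open) to 255 (shut). In form: {"travel": [[x, y, z], ...], "dr": [[wx, wy, wz], ...], "jaw": [jaw, ...]}. A call has 1 to 5 rows; each row shifts and turns the commanded pose from where the row before left it; what a row does not reach is not made up. A row lasts 1/12 s, in which the tool goes at most 41.7 mm and 7.16 degrees, less where a joint would pass 70% of its speed; a pose out of reach is approached as far as the arm can. A call is refused whole if a number of a shift passes 41.7 or a number of a turn 7.16, either way. A call with a gripper value outside its range is refused whole. The fingers move at their own pace and stop on an object; FORCE is the grip in N (left out, the last holds). Time passes only in rows, so rows that do not move let the fingers close. It gives the time, the measured TCP pose, the force and the opening at its end, in the units of the state.
- get_state(): the state, without advancing time (a new reading comes with each control period).
- read_camera(name): name is "scene" or "top" or "wrist"; returns the picture (384x512x3 uint8, red, green, blue); there is no depth.
- camera_info(name): a dict with "K" (3x3 intrinsics, pixels), "R" (3x3) and "t" (3): a world point X has camera coordinates R X + t; the wrist camera has in their place "mount" (4x4, takes a point from camera to tool coordinates, whose origin is the TCP and whose axes are the flange's). Camera axes: x right, y down, z forward; pixel columns grow to the right and rows downward; lengths in m; the calibration is good to about 2 mm. A picture is of the moment at which its call begins: read the wrist's pose just before it. camera_info takes no time and is no camera call.
- sign_off(): hands the job in, once; it reports no verdict.
The state is a dict: "time": time; "qpos": joint angles; "dq": joint speeds; "joint_efforts": joint torques, N m; "eef_pos": TCP position; "tcp_rot": TCP orientation; "contact_force": force on the tool from outside, world axes, zero at the start; "wrist_torque": the same for the moment, N m; "opening": opening from 0.0 (shut) to 1.0 (fully open).
Only numpy, scipy, OpenCV 4.12 (cv2) and the standard library are available. Lean on these libraries where they do the work, as an engineer would, in place of code of your own. Each camera call takes 0.05 s, during which the arm holds its last target. There are 200 camera calls.

## Task

Get this batch of orange connectors curing: press the black lock cap of every connector on the bench fully home and stand all the connectors upright, side by side and wholly on the dark heater plate, and hang the metal batch plate by its eye on the peg of the stand. When all that is done, push the heater's start knob in and turn it clockwise past its safety stop as far as it goes, then let it spring back up. Leave the solvent bottle, the glass jar and the box of tips where they are.

Things in the scene. Friction and masses are not known exactly. Their poses are not given: they have to be found in the camera images.
- con1_mid (a point): Connector: orange plastic block 40 (its x) x 32 (its y) x 32 mm tall, 85 g with its cap, loose, stands upright on the bench (the same for all four); 2 to 4 are there, absent ones read None. This point is the centre of the orange block, 16 mm above its underside; z is up through the cap.
- con2_mid (a point): Connector: orange plastic block 40 (its x) x 32 (its y) x 32 mm tall, 85 g with its cap, loose, stands upright on the bench; 2 to 4 are there, absent ones read None. This point is the centre of the orange block, 16 mm above its underside; z is up through the cap.
- con3_mid (a point): Connector: orange plastic block 40 (its x) x 32 (its y) x 32 mm tall, 85 g with its cap, loose, stands upright on the bench; 2 to 4 are there, absent ones read None. This point is the centre of the orange block, 16 mm above its underside; z is up through the cap.
- con4_mid (a point): Connector: orange plastic block 40 (its x) x 32 (its y) x 32 mm tall, 85 g with its cap, loose, stands upright on the bench; 2 to 4 are there, absent ones read None. This point is the centre of the orange block, 16 mm above its underside; z is up through the cap.
- cap1 (a joint): Black lock cap of connector con1, 29 x 21 mm, sliding in the middle of its top. 0 = raised, its top 18 mm above the orange block's top (50 mm above its underside); 0.012 m = fully home, top 6 mm above the orange block. Starts at 0 to 0.003. A stiff friction detent of about 8 N holds it wherever it is left; press it straight down from above.
- cap2 (a joint): Black lock cap of connector con2, 29 x 21 mm, sliding in the middle of its top. 0 = raised, its top 18 mm above the orange block's top (50 mm above its underside); 0.012 m = fully home, top 6 mm above the orange block. Starts at 0 to 0.003. A stiff friction detent of about 8 N holds it wherever it is left; press it straight down from above.
- cap3 (a joint): Black lock cap of connector con3, 29 x 21 mm, sliding in the middle of its top. 0 = raised, its top 18 mm above the orange block's top (50 mm above its underside); 0.012 m = fully home, top 6 mm above the orange block. Starts at 0 to 0.003. A stiff friction detent of about 8 N holds it wherever it is left; press it straight down from above.
- cap4 (a joint): Black lock cap of connector con4, 29 x 21 mm, sliding in the middle of its top. 0 = raised, its top 18 mm above the orange block's top (50 mm above its underside); 0.012 m = fully home, top 6 mm above the orange block. Starts at 0 to 0.003. A stiff friction detent of about 8 N holds it wherever it is left; press it straight down from above.
- heater: Curing heater, fixed, low grey box 190 (x) x 280 (y) x 45 mm tall; origin under its centre. Its -y part is the dark steel plate, its +y part the white control panel with the knob; all of its top is 45 mm above the bench.
- plate_mid (a point): Centre of the top face of the heater's dark flat plate, 180 (its x) x 170 mm (its y), no rim, 45 mm above the bench. Same axes as the heater.
- knob_grip (a point): Grip point of the black start knob, on its upright axis, 47 mm above the control panel. Knob: round skirt 44 mm across, with an upright bar across it 42 mm long (along this point's x), 14 mm thick (y) and 40 mm tall, its top 11 mm above this point and its foot (top of the skirt) 28 mm below. The axes turn with the knob; the safety stop, a small bridge beside the skirt, stands 16 mm above the panel.
- knob_push (a joint): How far the knob is pushed in, 0 to 0.009 m down against a spring (2.4 N at the start, 8 N at the bottom); springs back up when released.
- knob_turn (a joint): Turn of the knob, rad, clockwise seen from above, 0 to 1.4 (end stop, on). Starts at 0 to 0.2. A safety stop blocks it at about 0.4 unless it is pushed in at least 8 mm (do not force it); it must stay pushed until beyond about 1.1. Friction 0.05 N m; it stays where it is left.
- tag_tab (a point): Middle of the gripping tab of the aluminium batch plate: a flat upright plate 8 mm thick (its x), 40 mm wide (y), 106 mm tall (z), 100 g, loose. The tab is its top part, 24 mm wide, from 20 mm below this point to 16 mm above it. This point is 90 mm above the lower edge. At the start it stands in the slot of the grey block, lower edge 8 mm above the bench.
- tag_eye (a point): Centre of the batch plate's eye, a square hole 22 x 22 mm through its thickness, 39 mm below tag_tab and 51 mm above the plate's lower edge.
- rack: Fixed grey block 44 (x) x 72 (y) x 34 mm tall with a slot 12 x 44 mm, 26 mm deep, in which the batch plate stands at the start, its thickness along the block's x. Origin under its centre.
- post: Fixed peg stand: flat foot 90 x 80 mm and a 16 mm square column, top 122 mm above the bench, whose front (-x) face is at the origin; origin at the foot's underside.
- peg_mid (a point): Middle of the steel peg's free length. The peg, 8 mm thick, juts from the column's front face along the stand's -x, rising 8 degrees towards its free end; this point is 28 mm in front of the column face, 120 mm above the bench, and the peg's tip 31 mm farther out and 4 mm higher. Same axes as the stand.
- solvent_mid (a point): Middle of the white solvent bottle, 48 mm across, 100 mm tall, to be left alone.
- jar_mid (a point): Middle of the amber glass jar, 54 mm across, 55 mm tall, to be left alone.
- tips_mid (a point): Middle of the clear open box of tips, 90 x 70 x 28 mm, to be left alone.
There are look-alikes about, which are no part of the job. Leave any green or red look-alike of the part that bears con1_mid alone.

How it is judged:
By the outcome, as a careful person would: the job done as asked, in the order asked, and still so for the second after the job is handed in, with the robot touching nothing.
Of con1, con2, con3, con4 only 2 to 4 are there at a start; the rules pass over those that are not, and their reading is None.
At some moment in a run one of con1, con2, con3, con4 may be knocked a few centimetres aside while the robot is not near it.
It also fails if it takes over 210 s, if anything falls off the work surface, if the arm or the gripper's body presses on something with over 40 N, if the wrist force passes 120 N, or if a joint passes its speed limit or range.

## Working session

There is one attempt and no reset: what is moved stays moved. The work goes in short steps, Python scripts to look and compute and a shell command to move; the robot and the scene stay as the last step left them, time stands still between calls to the robot, and variables do not carry over. Pictures are saved under pics/ and viewed, about 12 in all and at most 16, crops included, and the job is handed in when it is done.

```bash
ls; mkdir -p pics; python3 - <<'E'
from plant import *
import cv2
s=get_state();print({k:(v if not hasattr(v,'round') else v) for k,v in s.items()})
for n in("scene","top","wrist"):
    print(n,camera_info(n))
    im=read_camera(n);cv2.imwrite(f'pics/{n}0.png',im[:,:,::-1])
a=cv2.imread('pics/scene0.png');b=cv2.imread('pics/top0.png')
cv2.imwrite('pics/top0x.png',cv2.resize(b,(800,600)));cv2.imwrite('pics/scene0x.png',cv2.resize(a,(800,600)))
E
```

```text
pics
{'time': 0.0, 'qpos': array([-1.49101098e+00,  2.87195606e-01,  1.57819724e+00,  2.07924722e-06,
        1.27857729e+00, -1.50001430e-01]), 'dq': array([ 2.53874280e-04,  1.36415056e-03,  2.58535201e-05,  3.74363142e-04,
        7.41077157e-04, -4.49114855e-04]), 'joint_efforts': array([-8.18011922e-04, -4.05986881e+01, -2.92623317e+01, -1.87219302e-04,
        5.87225964e-03, -6.59439777e-06]), 'eef_pos': array([ 0.15371983, -0.65658534,  0.22991625]), 'tcp_rot': array([ 9.93406345e-01,  1.14640399e-01,  4.27203736e-05, -1.18797343e-03]), 'contact_force': array([-0.41536111,  0.39644369,  0.15672262]), 'wrist_torque': array([ 0.05379965, -0.05280258,  0.00059358]), 'opening': 0.999855961943322}
scene {'K': array([[394.58410071,   0.        , 258.23935933],
       [  0.        , 394.58410071, 184.16458955],
       [  0.        ,   0.        ,   1.        ]]), 'R': array([[ 0.81729139,  0.57612486,  0.01072044],
       [ 0.42437311, -0.58922238, -0.6875496 ],
       [-0.38979769,  0.56647784, -0.72605827]]), 't': array([-0.47937112, -0.19630937,  1.29369974])}
top {'K': array([[4
[... 167 characters left out ...]
622, -0.99985842,  0.00980288],
       [-0.99513297, -0.0145671 , -0.09745858],
       [ 0.09758758, -0.00842231, -0.9951913 ]]), 't': array([-0.04319678,  0.58779001,  1.41390579])}
wrist {'K': array([[326.56132287,   0.        , 261.41518487],
       [  0.        , 326.56132287, 194.65618149],
       [  0.        ,   0.        ,   1.        ]]), 'mount': array([[-1.54621070e-03, -9.63547200e-01, -2.67533927e-01,
         6.76418928e-02],
       [ 9.99998715e-01, -1.60302002e-03, -6.06752235e-06,
         5.06077567e-04],
       [-4.23015895e-04, -2.67533592e-01,  9.63548441e-01,
        -1.43097249e-01],
       [ 0.00000000e+00,  0.00000000e+00,  0.00000000e+00,
         1.00000000e+00]])}
```

View pics/top0x.png

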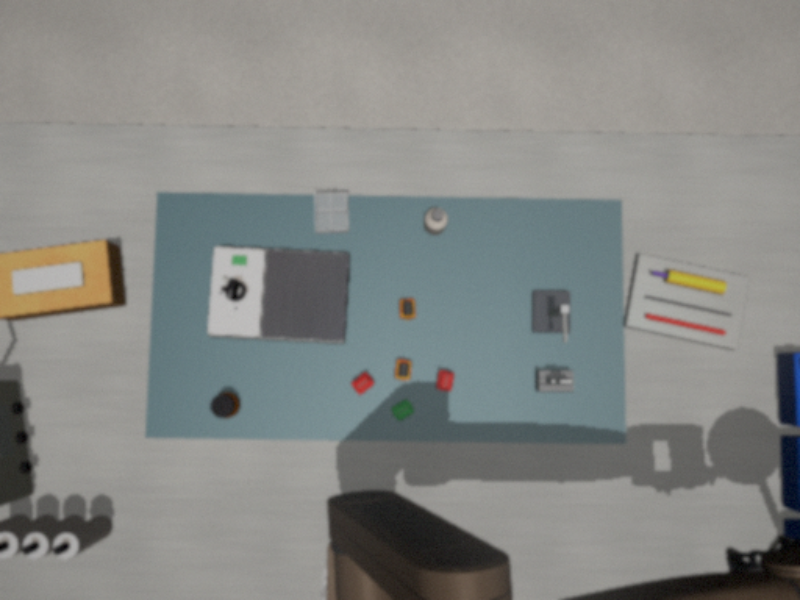

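View pics/scene0x.png

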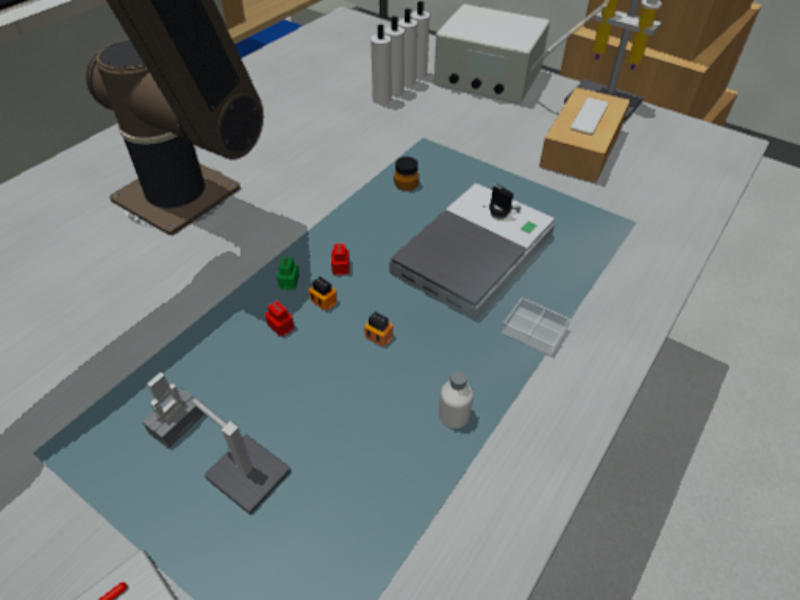

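The top view shows two orange connectors at (408,308) and (403,369), plus red look-alikes at (363,382) and (445,380) and a green one at (403,410). The heater is at (280,293), the post at (550,311), the rack with the batch plate at (555,379), the jar at (226,404), the tips at (331,210) and the bottle at (435,220). The scene view also shows only two orange ones. Next I'll measure these.

```bash
cat > h.py <<'E'
from plant import *
import numpy as np, cv2
from scipy.spatial.transform import Rotation as Ro
def cam(n,s=None):
    c=camera_info(n)
    if n!="wrist": return c["K"],c["R"],c["t"]
    s=s or get_state(); T=np.eye(4);T[:3,:3]=Ro.from_quat(s["tcp_rot"]).as_matrix();T[:3,3]=s["eef_pos"]
    M=np.linalg.inv(T@c["mount"]);return c["K"],M[:3,:3],M[:3,3]
def ray(C,uv):
    K,R,t=C;d=R.T@np.linalg.solve(K,[uv[0],uv[1],1.]);return -R.T@t,d
def onz(C,uv,z):
    o,d=ray(C,uv);return o+d*(z-o[2])/d[2]
def proj(C,X):
    K,R,t=C;p=K@(R@np.array(X,float)+t);return p[:2]/p[2]
def tri(L):
    A=np.zeros((3,3));b=np.zeros(3);rs=[ray(C,u) for C,u in L]
    for o,d in rs:
        d=d/np.linalg.norm(d);P=np.eye(3)-np.outer(d,d);A+=P;b+=P@o
    X=np.linalg.solve(A,b);return X,[np.linalg.norm(np.cross(X-o,d/np.linalg.norm(d))) for o,d in rs]
def blobs(m,amin=15):
    n,l,s,c=cv2.connectedComponentsWithStats(m.astype(np.uint8));return [(s[i,4],c[i],l==i) for i in range(1,n) if s[i,4]>=amin]
def snap(n,f):
    s=get_state();im=read_camera(n);cv2.imwrite('pics/'+f,im[:,:,::-1]);return cam(n,s),im
def orange(im):
    h=cv2.cvtColor(im,cv2.COLOR_RGB2HSV);return (h[...,0]>8)&(h[...,0]<22)&(h[...,1]>150)&(h[...,2]>90)
def st():
    s=get_state();print(round(s["time"],2),(s["eef_pos"]*1000).round(1),(Ro.from_quat(s["tcp_rot"]).as_matrix()).round(3).tolist(),s["contact_force"].round(1),round(s["opening"],3))
E
python3 - <<'E'
from h import *
T=cam("top");S=cam("scene")
for n,C in(("top",T),("scene",S)):
    im=cv2.imread(f'pics/{n}0.png')[:,:,::-1].copy()
    for a,c,m in blobs(orange(im)):
        if a<600: print(n,a,c.round(1),onz(C,c,.02).round(3), cv2.minAreaRect(np.argwhere(m)[:,::-1].astype(np.float32)))
p=lambda u,v,z,C=T:print((u,v),onz(C,(u/1.5625,v/1.5625),z).round(3))
print("heater corners plate/all");[p(u,v,.045) for u,v in((216,246),(350,251),(346,341),(208,335),(265,248),(261,338))]
print("knob");p(235,289,.09)
print("post foot");[p(u,v,.01) for u,v in((532,290),(569,291),(570,332),(533,332))]
print("rack");[p(u,v,.034) for u,v in((538,367),(574,367),(574,391),(538,391))]
print("colmn top,peg tip");p(565,308,.122);p(566,340,.124)
print(tri([(T,np.array((565,308))/1.5625),(S,np.array((232,430))/1.5625)]),tri([(T,np.array((566,340))/1.5625),(S,np.array((197,403))/1.5625)]))
b=cv2.imread('pics/top0.png')[170:270,320:390];cv2.imwrite('pics/c1.png',cv2.resize(b,None,fx=8,fy=6,interpolation=2))
a=cv2.imread('pics/scene0.png')[140:330,60:260];cv2.imwrite('pics/c2.png',cv2.resize(a,None,fx=3.15,fy=3.15,interpolation=2))
E
```

```text
top 20 [259.1 199.6] [ 0.567 -0.056  0.02 ] ((260.5, 197.5), (9.0, 7.0), 90.0)
scene 48 [258.9 113.8] [0.372 0.308 0.02 ] ((259.83251953125, 113.34517669677734), (14.106916427612305, 5.699763774871826), 4.085616588592529)
scene 135 [207.2 190.8] [ 0.458 -0.057  0.02 ] ((205.8352813720703, 191.14117431640625), (16.56644630432129, 13.345192909240723), 4.398705005645752)
scene 142 [242.6 213.3] [ 0.582 -0.065  0.02 ] ((241.85400390625, 213.19029235839844), (16.363676071166992, 13.43683910369873), 3.814074993133545)
heater corners plate/all
(216, 246) [0.696 0.336 0.045]
(350, 251) [0.69  0.059 0.045]
(346, 341) [0.504 0.064 0.045]
(208, 335) [0.512 0.345 0.045]
(265, 248) [0.693 0.235 0.045]
(261, 338) [0.507 0.237 0.045]
knob
(235, 289) [0.602 0.284 0.09 ]
post foot
(532, 290) [ 0.618 -0.325  0.01 ]
(569, 291) [ 0.617 -0.403  0.01 ]
(570, 332) [ 0.531 -0.404  0.01 ]
(533, 332) [ 0.529 -0.326  0.01 ]
rack
(538, 367) [ 0.456 -0.331  0.034]
(574, 367) [ 0.457 -0.405  0.034]
(574, 391) [ 0.408 -0.405  0.034]
(538, 391) [ 0.407 -0.331  0.034]
colmn top,peg tip
(565, 308) [ 0.571 -0.365  0.122]
(566, 340) [ 0.508 -0.366  0.124]
(array([ 0.57295897, -0.36404473,  0.11829302]), [np.float64(0.002981208513437052), np.float64(0.0029812085134369093)]) (array([ 0.5102415 , -0.36396231,  0.12348365]), [np.float64(0.00296500795400563), np.float64(0.0029650079540055998)])
```

View pics/c2.png

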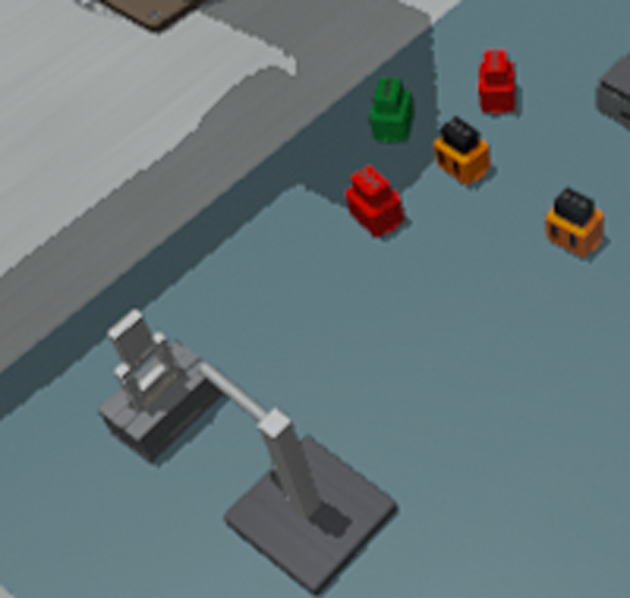

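The crop shows the batch plate standing in the rack, its eye axis along x, with the peg pointing at -x. The two orange-bodied, black-capped parts fit con*. The red and green ones are look-alikes and stay put. I'll do the plate first, moving to view it from the wrist with the jaws along x.

```bash
J="python3 -m jog"; 
$J '{"travel":[[26,20,10],[26,20,10],[26,20,10],[26,20,10],[26,20,10]],"dr":[[0,0,7],[0,0,7],[0,0,7],[0,0,7],[0,0,7]],"jaw":[0,0,0,0,0]}' >/dev/null
$J '{"travel":[[26,20,10],[26,20,10],[26,20,10],[26,20,10],[26,20,10]],"dr":[[0,0,7],[0,0,7],[0,0,7],[0,0,7],[0,0,7]],"jaw":[0,0,0,0,0]}' >/dev/null
$J '{"travel":[[26,20,0],[0,0,0],[0,0,0]],"dr":[[0,0,7],[0,0,0],[0,0,0]],"jaw":[0,0,0]}'
python3 - <<'E'
from h import *
st();C,im=snap("wrist","w1.png")
for n in('top','scene'): snap(n,n+'1.png')
np.save('w1.npy',np.array([*C[1].ravel(),*C[2]]))
cv2.imwrite('pics/w1x.png',cv2.resize(im[:,:,::-1],(800,600)))
E
```

```text
time: 1.23
eef_pos: [0.4408, -0.436, 0.331]
tcp_rot: [0.705, 0.709, -0.0, -0.0]
contact_force: [0.3, -0.2, -0.4]
opening: 0.997
1.23 [ 440.8 -436.   331. ] [[-0.005, 1.0, -0.001], [1.0, 0.005, 0.0], [0.0, -0.001, -1.0]] [ 0.3 -0.2 -0.4] 0.997
```

View pics/w1x.png

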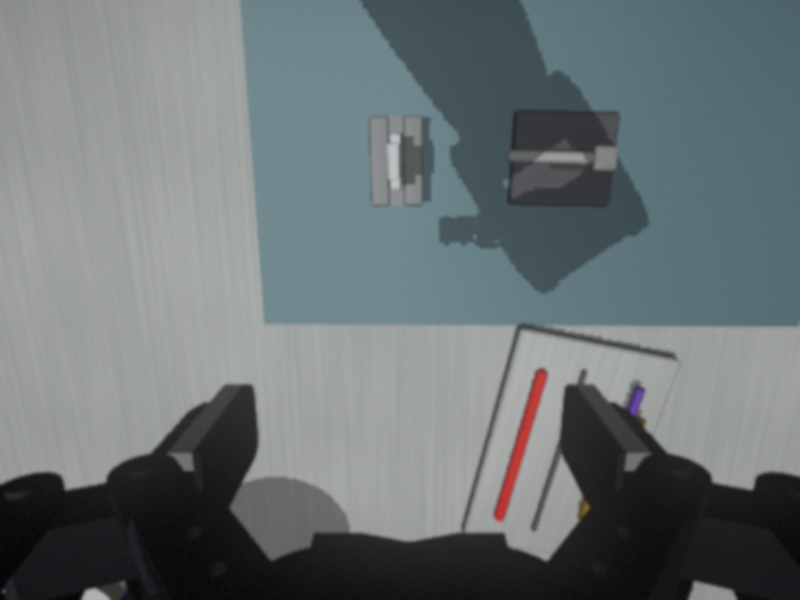

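The wrist view shows the rack spanning (370–423, 117–205), the plate's tab top near (393,160), the peg from (510,157) to (593,157) and the column top at (605,158). I'll measure these in a zoomed crop and by rays.

```bash
python3 - <<'E'
from h import *
C=cam("wrist");im=cv2.imread('pics/w1.png')
f=lambda u,v,z:print((u,v,z),(onz(C,(u/1.5625,v/1.5625),z)*1000).round(1))
print("rack");[f(*p,.034) for p in((370,117),(423,117),(423,205),(370,205))]
print("tab top");f(395,160,.114)
print("peg tip/col");f(510,156,.124);f(593,157,.117);[f(*p,.122) for p in((594,146),(616,146),(616,170),(594,170))]
print("foot");[f(*p,.01) for p in((515,111),(618,112),(608,205),(510,204))]
c=im[65:140,225:405];cv2.imwrite('pics/w1c.png',cv2.resize(c,None,fx=4.4,fy=4.4*1.0,interpolation=2))
E
```

```text
rack
(370, 117, 0.034) [ 407.5 -335.    34. ]
(423, 117, 0.034) [ 450.6 -335.    34. ]
(423, 205, 0.034) [ 451.1 -405.3   34. ]
(370, 205, 0.034) [ 406.1 -405.3   34. ]
tab top
(395, 160, 0.114) [ 429.6 -368.9  114. ]
peg tip/col
(510, 156, 0.124) [ 505.6 -366.5  124. ]
(593, 157, 0.117) [ 562.7 -367.1  117. ]
(594, 146, 0.122) [ 561.  -360.1  122. ]
(616, 146, 0.122) [ 575.5 -360.1  122. ]
(616, 170, 0.122) [ 577.1 -375.4  122. ]
(594, 170, 0.122) [ 562.5 -375.4  122. ]
foot
(515, 111, 0.01) [ 529.7 -328.3   10. ]
(618, 112, 0.01) [ 617.7 -329.1   10. ]
(608, 205, 0.01) [ 617.3 -407.3   10. ]
(510, 204, 0.01) [ 529.5 -406.4   10. ]
```

View pics/w1c.png

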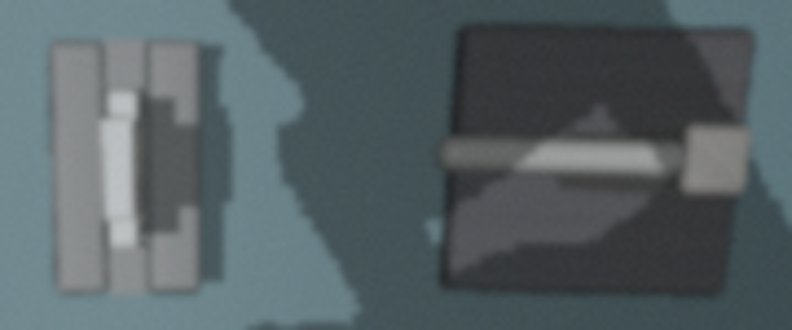

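```bash
python3 - <<'E'
from h import *
C=cam("wrist")
print((onz(C,(225+119/4.4,65+167/4.4),.114)*1000).round(1))
E
J="python3 -m jog"
$J '{"travel":[[-5,33,-20],[-5,33,-40],[0,0,-40],[0,0,-40],[0,0,0]],"dr":[[0,0,0],[0,0,0],[0,0,0],[0,0,0],[0,0,0]],"jaw":[60,90,110,110,110]}'
$J '{"travel":[[0,0,0],[0,0,0]],"dr":[[0,0,0],[0,0,0]],"jaw":[110,110]}'
python3 - <<'E'
from h import *
st();C,im=snap("wrist","w2.png")
cv2.imwrite('pics/w2x.png',im[:,:,::-1])
E
```

```text
[ 428.8 -369.5  114. ]
time: 1.8
eef_pos: [0.426, -0.3739, 0.1895]
tcp_rot: [0.707, 0.707, 0.001, -0.009]
contact_force: [-2.1, 1.1, -3.1]
opening: 0.568
time: 1.97
eef_pos: [0.431, -0.3796, 0.2016]
tcp_rot: [0.707, 0.708, -0.0, 0.001]
contact_force: [0.3, -0.8, 0.6]
opening: 0.569
1.97 [ 431.  -379.6  201.6] [[-0.001, 1.0, 0.002], [1.0, 0.001, -0.002], [-0.002, 0.002, -1.0]] [ 0.3 -0.8  0.6] 0.569
```

View pics/w2x.png

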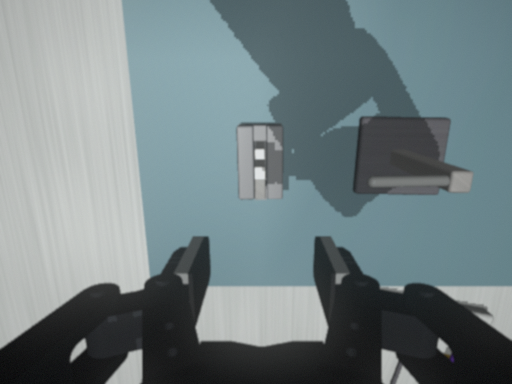

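```bash
python3 - <<'E'
from h import *
C=cam("wrist");im=cv2.imread('pics/w2.png')
for p in((429,-369.5,114),(429,-357.5,114),(429,-381.5,114),(429,-353,78),(429,-386,78),(503,-367,124),(562,-367,122)): print(p,proj(C,np.array(p)/1000).round(1))
cv2.imwrite('pics/w2c.png',cv2.resize(im[110:210,225:325],None,fx=6,fy=6,interpolation=2))
for uv,z in(((460,170),.122),((451,180),.114),((371,181),.124)): print((onz(C,uv,z)*1000).round(1))
E
```

```text
(429, -369.5, 114) [257.6 183.8]
(429, -357.5, 114) [257.5 167.6]
(429, -381.5, 114) [257.6 199.5]
(429, -353, 78) [257.8 153.8]
(429, -386, 78) [258.  192.5]
(503, -367, 124) [363.3 183.7]
(562, -367, 122) [445.8 182.9]
[ 570.5 -357.7  122. ]
[ 570.1 -366.8  114. ]
[ 508.2 -365.1  124. ]
```

View pics/w2c.png

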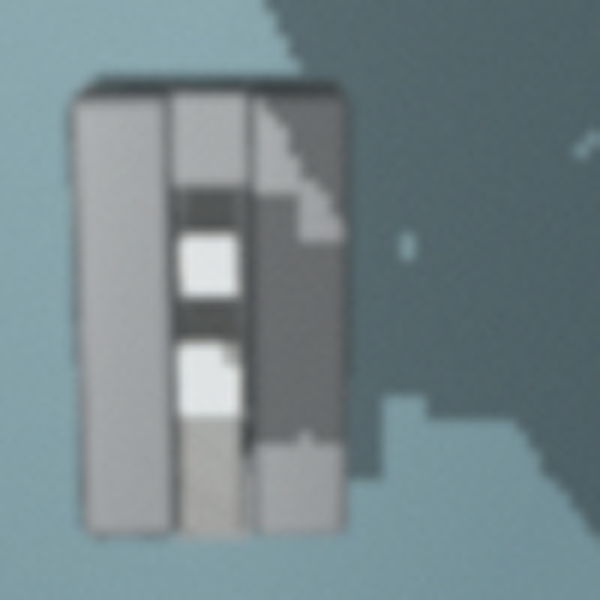

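The crop shows the tab top at px (260,167–198), which matches the predicted pixels for (430,-369,114). Grasping it.

```bash
J="python3 -m jog"
$J '{"travel":[[0,5,-20],[0,5,-25],[0,0,-25],[0,0,-25],[0,0,-15]],"dr":[[0,0,0],[0,0,0],[0,0,0],[0,0,0],[0,0,0]],"jaw":[110,110,110,110,110]}'
$J '{"travel":[[0,0,-10],[0,0,0],[0,0,0]],"dr":[[0,0,0],[0,0,0],[0,0,0]],"jaw":[110,110,110]}'
```

```text
time: 2.43
eef_pos: [0.4315, -0.3692, 0.0902]
tcp_rot: [0.706, 0.708, -0.0, 0.001]
contact_force: [0.3, 0.8, -1.0]
opening: 0.568
time: 2.68
eef_pos: [0.4317, -0.3693, 0.0812]
tcp_rot: [0.706, 0.708, -0.0, 0.001]
contact_force: [-0.1, -0.4, -0.3]
opening: 0.57
```

```bash
J="python3 -m jog"
$J '{"travel":[[-1,0,0],[0,0,0],[0,0,0],[0,0,0],[0,0,0]],"dr":[[0,0,0],[0,0,0],[0,0,0],[0,0,0],[0,0,0]],"jaw":[180,255,255,255,255]}' 40
$J '{"travel":[[0,0,0],[0,0,0],[0,0,0],[0,0,10],[0,0,10]],"dr":[[0,0,0],[0,0,0],[0,0,0],[0,0,0],[0,0,0]],"jaw":[255,255,255,255,255]}'

```

```text
time: 3.1
eef_pos: [0.4303, -0.3686, 0.0808]
tcp_rot: [0.706, 0.708, -0.0, 0.001]
contact_force: [-0.3, -0.1, 5.1]
opening: 0.084
time: 3.52
eef_pos: [0.4292, -0.3671, 0.0988]
tcp_rot: [0.706, 0.708, 0.0, -0.001]
contact_force: [0.1, 0.5, -1.2]
opening: 0.088
```

```bash
J="python3 -m jog"
$J '{"travel":[[0,1,12],[0,1,12],[0,1,12],[0,0,10],[0,0,0]],"dr":[[0,0,0],[0,0,0],[0,0,0],[0,0,0],[0,0,0]],"jaw":[255,255,255,255,255]}'
$J '{"travel":[[10,0,0],[15,0,0],[0,0,0],[0,0,0]],"dr":[[0,0,0],[0,0,0],[0,0,0],[0,0,0]],"jaw":[255,255,255,255]}'
python3 - <<'E'
from h import *
C,a=snap("top","t3.png");D,b=snap("scene","s3.png")
a=a[:,:,::-1];b=b[:,:,::-1]
c=cv2.resize(a[160:270,310:400],None,fx=4.4,fy=5,interpolation=2)[:550];d=cv2.resize(b[200:330,80:190],None,fx=3.5,fy=4.2,interpolation=2)
H=min(len(c),len(d));cv2.imwrite('pics/c3.png',np.hstack([c[:H],d[:H]]))
E
```

```text
time: 3.93
eef_pos: [0.431, -0.3661, 0.1489]
tcp_rot: [0.706, 0.708, -0.0, 0.003]
contact_force: [0.4, -1.4, 0.2]
opening: 0.087
time: 4.27
eef_pos: [0.455, -0.3644, 0.1444]
tcp_rot: [0.706, 0.708, -0.0, -0.001]
contact_force: [-0.6, 1.2, -0.7]
opening: 0.091
```

View pics/c3.png

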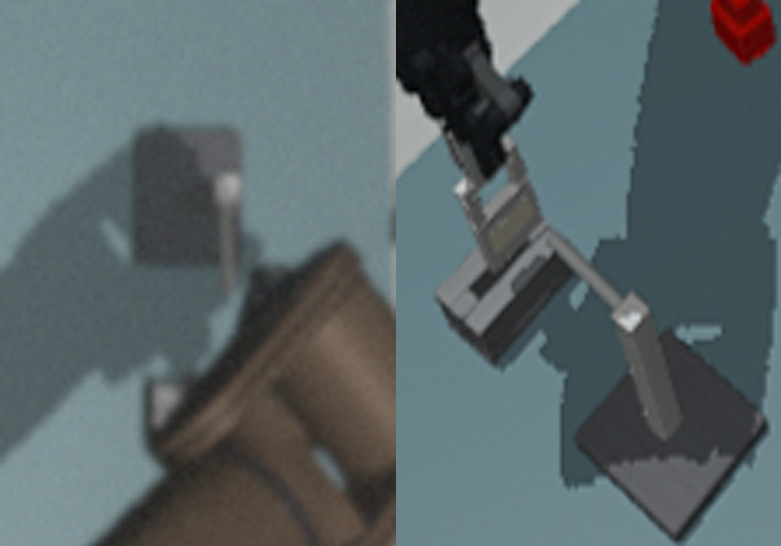

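The right crop shows the plate held upright, with the peg's tip in line with the eye. Advancing along the peg while watching the force.

```bash
J="python3 -m jog"
$J '{"travel":[[12,0,0],[12,0,0],[12,0,0],[6,0,0],[6,0,0]],"dr":[[0,0,0],[0,0,0],[0,0,0],[0,0,0],[0,0,0]],"jaw":[255,255,255,255,255]}'
$J '{"travel":[[6,0,0],[6,0,0],[6,0,0],[0,0,0]],"dr":[[0,0,0],[0,0,0],[0,0,0],[0,0,0]],"jaw":[255,255,255,255]}'

```

```text
time: 4.78
eef_pos: [0.504, -0.3648, 0.1453]
tcp_rot: [0.706, 0.708, -0.0, 0.0]
contact_force: [-0.4, -0.6, -1.6]
opening: 0.086
time: 5.12
eef_pos: [0.5218, -0.3648, 0.1454]
tcp_rot: [0.706, 0.708, 0.0, 0.0]
contact_force: [0.5, 0.1, -1.4]
opening: 0.088
```

```bash
J="python3 -m jog"
$J '{"travel":[[6,0,-1],[4,0,-1],[3,0,-2],[0,0,0],[0,0,0]],"dr":[[0,0,0],[0,0,0],[0,0,0],[0,0,0],[0,0,0]],"jaw":[255,255,255,255,255]}'
python3 - <<'E'
from h import *
D,b=snap("scene","s4.png")
cv2.imwrite('pics/c4.png',cv2.resize(b[200:330,80:200,::-1],None,fx=4.6,fy=4.6,interpolation=2))
E
```

```text
time: 5.53
eef_pos: [0.5337, -0.3647, 0.141]
tcp_rot: [0.706, 0.708, -0.0, -0.0]
contact_force: [0.6, 0.6, -0.1]
opening: 0.089
```

View pics/c4.png

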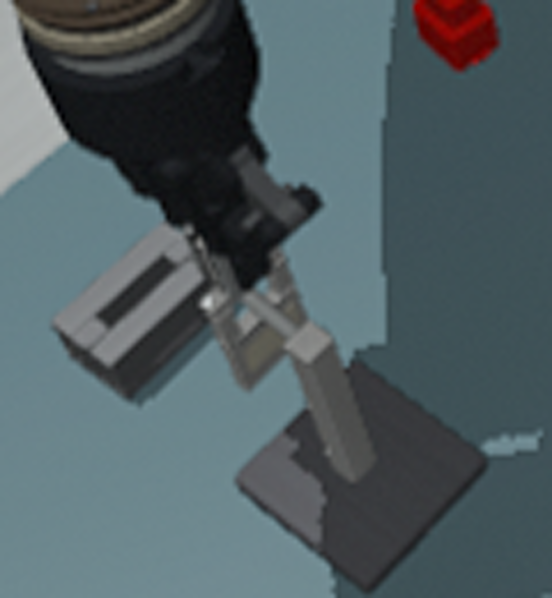

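The peg goes through the eye. Lowering until it rests on the peg.

```bash
J="python3 -m jog"
$J '{"travel":[[0,0,-3],[0,0,-2],[0,0,-1],[0,0,0],[0,0,0]],"dr":[[0,0,0],[0,0,0],[0,0,0],[0,0,0],[0,0,0]],"jaw":[255,255,255,255,255]}'
$J '{"travel":[[0,0,-1],[0,0,0],[0,0,0]],"dr":[[0,0,0],[0,0,0],[0,0,0]],"jaw":[255,255,255]}'
```

```text
time: 6.0
eef_pos: [0.5337, -0.3649, 0.1357]
tcp_rot: [0.706, 0.708, -0.0, 0.0]
contact_force: [-0.8, 0.7, 0.7]
opening: 0.09
time: 6.25
eef_pos: [0.5338, -0.365, 0.1354]
tcp_rot: [0.706, 0.708, -0.0, 0.0]
contact_force: [-2.9, 0.5, 5.8]
opening: 0.085
```

```bash
J="python3 -m jog"
$J '{"travel":[[0,0,0],[0,0,0],[0,0,0],[0,0,0],[0,0,0]],"dr":[[0,0,0],[0,0,0],[0,0,0],[0,0,0],[0,0,0]],"jaw":[210,180,150,140,140]}'
$J '{"travel":[[0,0,0],[0,0,10],[0,0,15],[0,0,30],[0,0,40]],"dr":[[0,0,0],[0,0,0],[0,0,0],[0,0,0],[0,0,0]],"jaw":[140,140,140,140,140]}'
$J '{"travel":[[0,0,40],[-30,0,40],[-30,0,30],[0,0,0],[0,0,0]],"dr":[[0,0,0],[0,0,0],[0,0,0],[0,0,0],[0,0,0]],"jaw":[140,140,140,140,140]}'
python3 - <<'E'
from h import *
D,b=snap("scene","s5.png")
T,a=snap("top","t5.png")
cv2.imwrite('pics/c5.png',cv2.resize(b[180:330,80:280,::-1],None,fx=3.9,fy=3.9,interpolation=2))
for n,im,C in(("s",b,D),("t",a,T)):
  for ar,c,m in blobs(orange(im)):
    if ar<600: print(n,ar,c.round(1),onz(C,c,.02).round(3))
E
```

```text
time: 6.67
eef_pos: [0.5337, -0.3648, 0.1339]
tcp_rot: [0.706, 0.708, 0.0, -0.0]
contact_force: [0.3, -0.8, 0.3]
opening: 0.45
time: 7.08
eef_pos: [0.5323, -0.3634, 0.227]
tcp_rot: [0.706, 0.708, -0.0, -0.004]
contact_force: [-0.4, -0.6, 0.4]
opening: 0.448
time: 7.5
eef_pos: [0.4792, -0.3657, 0.3368]
tcp_rot: [0.707, 0.708, -0.0, 0.004]
contact_force: [0.4, 0.5, -0.0]
opening: 0.454
s 51 [259.  113.8] [0.372 0.308 0.02 ]
s 139 [207.1 190.8] [ 0.458 -0.058  0.02 ]
s 145 [242.5 213.3] [ 0.582 -0.064  0.02 ]
t 20 [258.9 199.6] [ 0.567 -0.056  0.02 ]
t 31 [257.3 236.1] [ 0.448 -0.052  0.02 ]
```

View pics/c5.png

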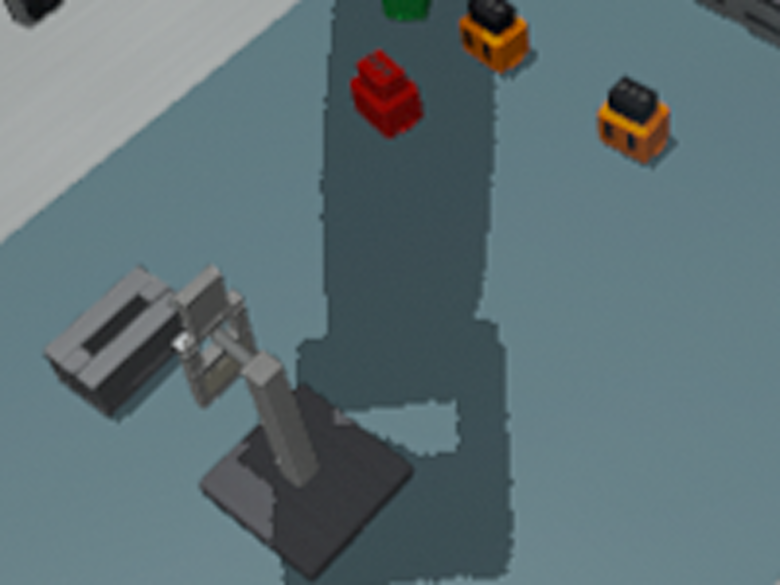

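The plate hangs freely on the peg. Now to look at the connectors from the wrist.

```bash
J="python3 -m jog"
$J '{"travel":[[5,30,-8],[5,35,-8],[5,35,-8],[5,35,-8],[5,35,-8]],"dr":[[0,0,0],[0,0,0],[0,0,0],[0,0,0],[0,0,0]],"jaw":[140,140,140,140,140]}' >/dev/null
$J '{"travel":[[5,35,-8],[0,35,-8],[0,26,0],[0,0,0],[0,0,0]],"dr":[[0,0,0],[0,0,0],[0,0,0],[0,0,0],[0,0,0]],"jaw":[140,140,140,140,140]}'
python3 - <<'E'
from h import *
st();C,b=snap("wrist","w6.png");np.save('C6.npy',np.hstack([C[1],C[2][:,None]]))
for ar,c,m in blobs(orange(b),100):
    r=cv2.minAreaRect(np.argwhere(m)[:,::-1].astype(np.float32));print(ar,c.round(1),onz(C,c,.032).round(3),r)
cv2.imwrite('pics/c6.png',cv2.resize(b[:,:,::-1],(800,600)))
E
```

```text
time: 8.43
eef_pos: [0.5089, -0.0971, 0.274]
tcp_rot: [0.705, 0.709, -0.001, -0.002]
contact_force: [-0.8, -1.1, -0.5]
opening: 0.448
8.43 [508.9 -97.1 274. ] [[-0.006, 1.0, -0.004], [1.0, 0.006, 0.001], [0.001, -0.004, -1.0]] [-0.8 -1.1 -0.5] 0.448
395 [215.6 122.8] [ 0.455 -0.051  0.032] ((212.27557373046875, 124.48878479003906), (35.75533676147461, 26.816503524780273), 2.8624050617218018)
460 [314.8 129.8] [ 0.57  -0.058  0.032] ((317.0, 131.5), (27.0, 36.0), 90.0)
```

View pics/c6.png

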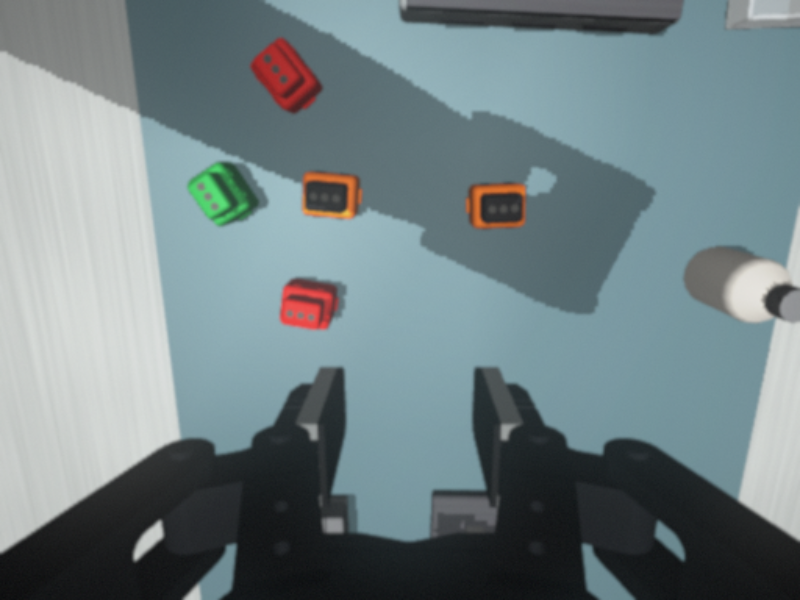

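A is the left orange connector, with its black cap at (327,197). B is the right one, with its cap at (502,207). Reds at (286,75) and (308,303) and a green at (222,193) are look-alikes. Both orange ones have their long side nearly along world x. Measuring the cap centres.

```bash
python3 - <<'E'
from h import *
M=np.load('C6.npy');C=(camera_info("wrist")["K"],M[:,:3],M[:,3])
im=cv2.imread('pics/w6.png')[:,:,::-1].copy();h=cv2.cvtColor(im,cv2.COLOR_RGB2HSV)
for x0,x1,y0,y1 in((190,235,105,142),(295,340,112,150)):
    o=orange(im)[y0:y1,x0:x1];ch=cv2.convexHull(np.argwhere(o)[:,::-1].astype(np.int32))
    f=np.zeros(o.shape,np.uint8);cv2.fillConvexPoly(f,ch,1)
    d=(im[y0:y1,x0:x1].max(2)<75)&(f>0)
    a,c,m=max(blobs(d,10),key=lambda q:q[0]);P=np.argwhere(m)[:,::-1].astype(np.float32)+[x0,y0]
    r=cv2.minAreaRect(P.astype(np.float32));print(a,r)
    print([(onz(C,p,.049)[:2]*1000).round(1).tolist() for p in cv2.boxPoints(r)],(onz(C,r[0],.049)*1000).round(1))
E
```

```text
360 ((208.41397094726562, 125.44673156738281), (24.987863540649414, 16.749113082885742), 5.19442892074585)
[[434.4, -60.9], [436.9, -42.8], [464.2, -45.1], [462.0, -63.2]] [449.4 -53.   49. ]
403 ((320.5, 132.5), (17.0, 25.0), 90.0)
[[559.3, -50.9], [586.9, -50.7], [588.1, -69.3], [560.1, -69.5]] [573.6 -60.   49. ]
```

```bash
J="python3 -m jog"
$J '{"travel":[[20,12,-30],[20,12,-35],[20,12,-35],[5,1,-35],[0,0,-30]],"dr":[[0,0,0],[0,0,0],[0,0,0],[0,0,0],[0,0,0]],"jaw":[255,255,255,255,255]}'
$J '{"travel":[[0,0,-25],[0,0,0],[0,0,0]],"dr":[[0,0,0],[0,0,0],[0,0,0]],"jaw":[255,255,255]}'
```

```text
time: 8.9
eef_pos: [0.5745, -0.0627, 0.1086]
tcp_rot: [0.706, 0.708, -0.0, -0.001]
contact_force: [-1.1, -0.3, 0.2]
opening: 0.002
time: 9.15
eef_pos: [0.5728, -0.0629, 0.0848]
tcp_rot: [0.707, 0.708, -0.001, -0.002]
contact_force: [0.1, -0.2, 0.4]
opening: -0.001
```

```bash
J="python3 -m jog"
$J '{"travel":[[1,3,-10],[0,0,-12],[0,0,-8],[0,0,-4],[0,0,0]],"dr":[[0,0,0],[0,0,0],[0,0,0],[0,0,0],[0,0,0]],"jaw":[255,255,255,255,255]}'
$J '{"travel":[[0,0,-3],[0,0,-3],[0,0,-3],[0,0,-2],[0,0,0]],"dr":[[0,0,0],[0,0,0],[0,0,0],[0,0,0],[0,0,0]],"jaw":[255,255,255,255,255]}'
```

```text
time: 9.57
eef_pos: [0.5742, -0.0589, 0.0517]
tcp_rot: [0.706, 0.708, -0.0, -0.001]
contact_force: [0.1, 0.7, 0.4]
opening: 0.006
time: 9.98
eef_pos: [0.5757, -0.0592, 0.0433]
tcp_rot: [0.706, 0.708, 0.0, 0.0]
contact_force: [-2.2, 1.1, 4.9]
opening: -0.0
```

```bash
J="python3 -m jog"
$J '{"travel":[[0,0,-2],[0,0,-2],[0,0,0],[0,0,0]],"dr":[[0,0,0],[0,0,0],[0,0,0],[0,0,0]],"jaw":[255,255,255,255]}'
$J '{"travel":[[0,0,-2],[0,0,0],[0,0,0]],"dr":[[0,0,0],[0,0,0],[0,0,0]],"jaw":[255,255,255]}'
$J '{"travel":[[0,0,-1],[0,0,0],[0,0,0]],"dr":[[0,0,0],[0,0,0],[0,0,0]],"jaw":[255,255,255]}'
```

```text
time: 10.32
eef_pos: [0.5756, -0.0592, 0.0395]
tcp_rot: [0.706, 0.708, 0.0, 0.001]
contact_force: [-1.7, 1.2, 6.3]
opening: 0.002
time: 10.57
eef_pos: [0.5757, -0.0592, 0.038]
tcp_rot: [0.706, 0.708, 0.0, 0.0]
contact_force: [-4.1, 0.8, 9.5]
opening: -0.003
time: 10.82
eef_pos: [0.5759, -0.0592, 0.038]
tcp_rot: [0.706, 0.708, 0.0, 0.0]
contact_force: [-5.7, 1.7, 12.7]
opening: -0.004
```

```bash
J="python3 -m jog"
$J '{"travel":[[-1,0,-2],[0,0,0],[0,0,0]],"dr":[[0,0,0],[0,0,0],[0,0,0]],"jaw":[255,255,255]}'
$J '{"travel":[[0,0,15],[0,0,30],[-30,2,5],[-30,2,0],[-30,2,0]],"dr":[[0,0,0],[0,0,0],[0,0,0],[0,0,0],[0,0,0]],"jaw":[255,255,255,255,255]}'
$J '{"travel":[[-30,1,0],[-5,0,0],[0,0,0],[0,0,0]],"dr":[[0,0,0],[0,0,5],[0,0,-5],[0,0,0]],"jaw":[255,255,255,255]}'
```

```text
time: 11.07
eef_pos: [0.5759, -0.0593, 0.0379]
tcp_rot: [0.706, 0.708, 0.001, 0.001]
contact_force: [-7.6, 2.1, 20.1]
opening: -0.001
time: 11.48
eef_pos: [0.4841, -0.0533, 0.0841]
tcp_rot: [0.706, 0.708, 0.001, 0.001]
contact_force: [-0.5, -0.3, 0.4]
opening: 0.003
time: 11.82
eef_pos: [0.4486, -0.052, 0.0832]
tcp_rot: [0.707, 0.707, 0.0, 0.001]
contact_force: [-0.3, -0.1, 0.6]
opening: -0.001
```

```bash
J="python3 -m jog"
python3 - <<'E'
from h import *
D,b=snap("scene","s7.png")
print([(a,c.round(1)) for a,c,m in blobs(orange(b)) if a<600])
E
$J '{"travel":[[1,-1,-10],[0,0,-12],[0,0,-8],[0,0,-2],[0,0,0]],"dr":[[0,0,0],[0,0,0],[0,0,0],[0,0,0],[0,0,0]],"jaw":[255,255,255,255,255]}'
$J '{"travel":[[0,0,-3],[0,0,-3],[0,0,-3],[0,0,-2],[0,0,0]],"dr":[[0,0,0],[0,0,0],[0,0,0],[0,0,0],[0,0,0]],"jaw":[255,255,255,255,255]}'
```

```text
[(np.int32(49), array([258.9, 113.8])), (np.int32(139), array([207.4, 190.8])), (np.int32(156), array([242.4, 212.9]))]
time: 12.28
eef_pos: [0.4496, -0.0529, 0.0499]
tcp_rot: [0.706, 0.708, -0.0, -0.001]
contact_force: [0.2, 0.9, -0.3]
opening: 0.0
time: 12.7
eef_pos: [0.4506, -0.0532, 0.0407]
tcp_rot: [0.706, 0.708, 0.0, 0.0]
contact_force: [-1.7, 0.4, 4.9]
opening: 0.004
```

```bash
J="python3 -m jog"
$J '{"travel":[[0,0,-2],[0,0,-2],[0,0,0],[0,0,0]],"dr":[[0,0,0],[0,0,0],[0,0,0],[0,0,0]],"jaw":[255,255,255,255]}'
$J '{"travel":[[-1,0,-2],[0,0,0],[0,0,0]],"dr":[[0,0,0],[0,0,0],[0,0,0]],"jaw":[255,255,255]}'
$J '{"travel":[[0,0,-1],[0,0,0],[0,0,0]],"dr":[[0,0,0],[0,0,0],[0,0,0]],"jaw":[255,255,255]}'
```

```text
time: 13.03
eef_pos: [0.4507, -0.0533, 0.0379]
tcp_rot: [0.706, 0.708, -0.0, -0.0]
contact_force: [-4.5, 1.4, 12.7]
opening: -0.005
time: 13.28
eef_pos: [0.4509, -0.0534, 0.0378]
tcp_rot: [0.706, 0.708, 0.0, 0.0]
contact_force: [-8.3, 3.1, 24.2]
opening: -0.0
time: 13.53
eef_pos: [0.451, -0.0534, 0.0378]
tcp_rot: [0.706, 0.708, 0.0, 0.0]
contact_force: [-11.0, 3.8, 29.7]
opening: 0.001
```

```bash
J="python3 -m jog"
$J '{"travel":[[0,0,20],[0,0,40],[0,0,40],[0,0,40],[0,0,30]],"dr":[[0,0,0],[0,0,-7],[0,0,-7],[0,0,-7],[0,0,-7]],"jaw":[255,200,150,100,60]}' >/dev/null
$J '{"travel":[[0,0,20],[0,0,10],[0,0,10],[0,0,0],[0,0,0]],"dr":[[0,0,-7],[0,0,-7],[0,0,-7],[0,0,-7],[0,0,-7]],"jaw":[60,60,60,60,60]}' >/dev/null
$J '{"travel":[[0,0,0],[0,0,0],[0,0,0],[0,0,0],[0,0,0]],"dr":[[0,0,-7],[0,0,-7],[0,0,-7],[0,0,-6],[0,0,0]],"jaw":[60,60,60,60,60]}'
cat >> h.py <<'E'
def con(C,im,z=.032,zc=.038):
    "centres: of cap (dark) and of block, world mm; yaw from the cap rect"
    for a,c,m in blobs(orange(im),150):
        ch=cv2.convexHull(np.argwhere(m)[:,::-1].astype(np.int32));f=np.zeros(m.shape,np.uint8);cv2.fillConvexPoly(f,ch,1)
        B=blobs((im.max(2)<80)&(f>0),40)
        if not B: continue
        q=max(B,key=lambda q:q[0]);r=cv2.minAreaRect(np.argwhere(q[2])[:,::-1].astype(np.float32))
        b=np.array([onz(C,p,zc)[:2] for p in cv2.boxPoints(r)])*1000;e=[b[1]-b[0],b[2]-b[1]];e.sort(key=np.linalg.norm)
        print(a,np.round(r[0],1),"cap",b.mean(0).round(1),"size",[round(float(np.linalg.norm(v)),1) for v in e],"yaw",round(np.degrees(np.arctan(e[1][1]/e[1][0])),1))
E
python3 - <<'E'
from h import *
st();C,b=snap("wrist","w8.png");con(C,b)
cv2.imwrite('pics/c8.png',cv2.resize(b[:,:,::-1],(640,480)))
E
```

```text
time: 14.78
eef_pos: [0.4491, -0.0531, 0.2429]
tcp_rot: [1.0, 0.001, 0.0, 0.0]
contact_force: [0.2, 0.1, 0.0]
opening: 0.766
14.78 [449.1 -53.1 242.9] [[1.0, 0.001, 0.001], [0.001, -1.0, -0.0], [0.001, 0.0, -1.0]] [0.2 0.1 0. ] 0.766
736 [268.5  43. ] cap [574.4 -60.6] size [18.4, 27.0] yaw 0.8
516 [261.1 168.8] cap [449.3 -53.3] size [18.0, 26.2] yaw -6.7
```

View pics/c8.png

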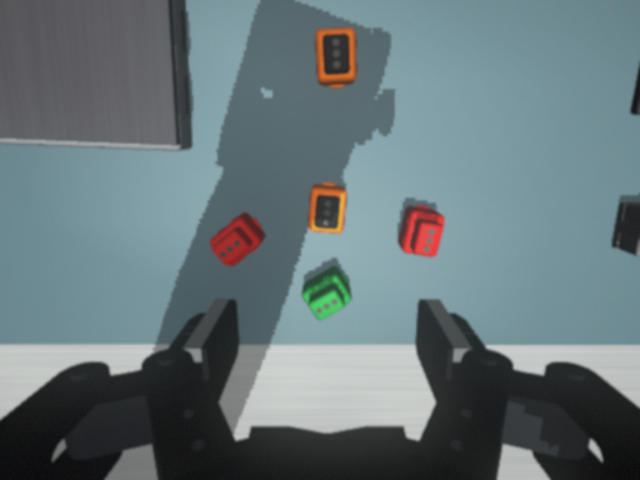

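Both caps sit low now. Grasping A at (449,-53), yaw -6°.

```bash
J="python3 -m jog"
$J '{"travel":[[0,0,-30],[0,0,-40],[0,0,-40],[0,0,-40],[0,0,-30]],"dr":[[0,0,-6],[0,0,0],[0,0,0],[0,0,0],[0,0,0]],"jaw":[120,120,120,120,120]}' >/dev/null
$J '{"travel":[[0,0,-20],[0,0,-12],[0,0,0],[0,0,0]],"dr":[[0,0,0],[0,0,0],[0,0,0],[0,0,0]],"jaw":[120,120,120,120]}'
```

```text
time: 15.58
eef_pos: [0.4487, -0.053, 0.0305]
tcp_rot: [0.999, -0.05, -0.001, -0.0]
contact_force: [0.2, 0.5, -0.3]
opening: 0.529
```

```bash
J="python3 -m jog"
$J '{"travel":[[0.5,0,-12],[0,0,-10],[0,0,-5],[0,0,0],[0,0,0]],"dr":[[0,0,0],[0,0,0],[0,0,0],[0,0,0],[0,0,0]],"jaw":[120,120,120,120,120]}'
$J '{"travel":[[0,0,0],[0,0,0],[0,0,0],[0,0,0],[0,0,0]],"dr":[[0,0,0],[0,0,0],[0,0,0],[0,0,0],[0,0,0]],"jaw":[160,200,255,255,255]}' 40
```

```text
time: 16.0
eef_pos: [0.4496, -0.0531, 0.004]
tcp_rot: [0.999, -0.051, 0.0, 0.0]
contact_force: [0.4, 0.2, 0.5]
opening: 0.532
time: 16.42
eef_pos: [0.4502, -0.0533, 0.0046]
tcp_rot: [0.999, -0.051, 0.001, 0.0]
contact_force: [-0.3, 0.3, 4.1]
opening: 0.365
```

```bash
J="python3 -m jog"
$J '{"travel":[[0,0,15],[0,0,30],[0,0,30],[0,0,30],[10,20,5]],"dr":[[0,0,0],[0,0,0],[0,0,0],[0,0,2],[0,0,2]],"jaw":[255,255,255,255,255]}'
$J '{"travel":[[18,30,0],[18,30,0],[18,30,0],[18,30,0],[18,30,0]],"dr":[[0,0,0],[0,0,0],[0,0,0],[0,0,0],[0,0,0]],"jaw":[255,255,255,255,255]}'
$J '{"travel":[[14,25,0],[4,7,0],[0,0,-20],[0,0,0],[0,0,0]],"dr":[[0,0,0],[0,0,0],[0,0,0],[0,0,0],[0,0,0]],"jaw":[255,255,255,255,255]}'
```

```text
time: 16.83
eef_pos: [0.4618, -0.0354, 0.1188]
tcp_rot: [1.0, -0.017, 0.004, 0.002]
contact_force: [1.4, -0.5, -0.7]
opening: 0.367
time: 17.25
eef_pos: [0.5493, 0.1185, 0.113]
tcp_rot: [1.0, -0.016, -0.001, 0.0]
contact_force: [0.7, -0.9, 0.4]
opening: 0.365
time: 17.67
eef_pos: [0.5653, 0.1485, 0.0917]
tcp_rot: [1.0, -0.016, -0.003, 0.0]
contact_force: [0.1, -0.1, -1.9]
opening: 0.366
```

```bash
J="python3 -m jog"
$J '{"travel":[[2,0,-12],[0,0,-12],[0,0,-10],[0,0,-4],[0,0,0]],"dr":[[0,0,0],[0,0,0],[0,0,0],[0,0,0],[0,0,0]],"jaw":[255,255,255,255,255]}'
$J '{"travel":[[0,0,-2],[0,0,0],[0,0,-1],[0,0,0],[0,0,0]],"dr":[[0,0,0],[0,0,0],[0,0,0],[0,0,0],[0,0,0]],"jaw":[255,255,255,255,255]}'
```

```text
time: 18.08
eef_pos: [0.568, 0.1485, 0.0537]
tcp_rot: [1.0, -0.016, -0.002, 0.0]
contact_force: [0.5, 0.2, -0.9]
opening: 0.368
time: 18.5
eef_pos: [0.5697, 0.149, 0.0532]
tcp_rot: [1.0, -0.016, 0.0, -0.0]
contact_force: [-0.6, 0.3, -0.9]
opening: 0.368
```

```bash
J="python3 -m jog"
$J '{"travel":[[0,0,-2],[0,0,0],[0,0,0]],"dr":[[0,0,0],[0,0,0],[0,0,0]],"jaw":[255,255,255]}'
$J '{"travel":[[0,0,-1],[0,0,0],[0,0,0]],"dr":[[0,0,0],[0,0,0],[0,0,0]],"jaw":[255,255,255]}'
```

```text
time: 18.75
eef_pos: [0.5693, 0.149, 0.0507]
tcp_rot: [1.0, -0.016, -0.0, 0.0]
contact_force: [-0.7, 1.0, -0.5]
opening: 0.366
time: 19.0
eef_pos: [0.5694, 0.1489, 0.0497]
tcp_rot: [1.0, -0.016, -0.0, 0.0]
contact_force: [0.0, 0.1, -0.8]
opening: 0.366
```

```bash
J="python3 -m jog"
$J '{"travel":[[0,0,-1],[0,0,0],[0,0,0]],"dr":[[0,0,0],[0,0,0],[0,0,0]],"jaw":[255,255,255]}'
$J '{"travel":[[0,0,0],[0,0,0],[0,0,0],[0,0,0],[0,0,0]],"dr":[[0,0,0],[0,0,0],[0,0,0],[0,0,0],[0,0,0]],"jaw":[190,150,120,120,120]}'
$J '{"travel":[[0,0,10],[0,0,25],[0,0,40],[0,-10,40],[0,-40,30]],"dr":[[0,0,0],[0,0,0],[0,0,0],[0,0,0],[0,0,0]],"jaw":[120,120,120,120,120]}'
$J '{"travel":[[0,-41,0],[0,-41,0],[0,-41,0],[-5,-36,0],[0,0,0]],"dr":[[0,0,0],[0,0,0],[0,0,0],[0,0,0],[0,0,0]],"jaw":[120,120,120,120,120]}'
python3 - <<'E'
from h import *
st();C,b=snap("wrist","w9.png");con(C,b);D,s=snap("scene","s9.png")
print([(a,c.round(1)) for a,c,m in blobs(orange(s)) if a<600])
E
```

```text
time: 19.25
eef_pos: [0.5695, 0.1489, 0.0496]
tcp_rot: [1.0, -0.016, -0.0, 0.0]
contact_force: [-2.9, 0.2, 5.5]
opening: 0.369
time: 19.67
eef_pos: [0.5694, 0.1489, 0.0485]
tcp_rot: [1.0, -0.016, -0.0, -0.0]
contact_force: [-0.2, 0.6, -0.5]
opening: 0.529
time: 20.08
eef_pos: [0.571, 0.1081, 0.1942]
tcp_rot: [1.0, -0.014, 0.003, -0.001]
contact_force: [1.8, 0.2, 0.3]
opening: 0.536
time: 20.5
eef_pos: [0.5642, -0.0591, 0.1898]
tcp_rot: [1.0, -0.019, 0.001, 0.001]
contact_force: [0.3, 1.1, -0.1]
opening: 0.528
20.5 [564.2 -59.1 189.8] [[0.999, -0.038, 0.001], [-0.038, -0.999, -0.003], [0.001, 0.003, -1.0]] [ 0.3  1.1 -0.1] 0.528
735 [261.5 167.8] cap [575.7 -60.5] size [18.1, 26.6] yaw 3.3
1494 [  9.5 197. ] cap [557.3 176.5] size [17.5, 31.8] yaw -13.4
[(np.int32(19), array([263.3, 113.8])), (np.int32(155), array([284.3, 154.4])), (np.int32(148), array([242.5, 213.2]))]
```

```bash
J="python3 -m jog"
$J '{"travel":[[11,-1,-20],[0,0,-40],[0,0,-40],[0,0,-40],[0,0,-10]],"dr":[[0,0,4],[0,0,0],[0,0,0],[0,0,0],[0,0,0]],"jaw":[120,120,120,120,120]}'
$J '{"travel":[[0,0,-8],[0,0,0],[0,0,0]],"dr":[[0,0,0],[0,0,0],[0,0,0]],"jaw":[120,120,120]}'
```

```text
time: 21.02
eef_pos: [0.5705, -0.0513, 0.0321]
tcp_rot: [1.0, 0.02, -0.006, -0.002]
contact_force: [-1.7, 0.7, -0.6]
opening: 0.528
time: 21.27
eef_pos: [0.5773, -0.054, 0.033]
tcp_rot: [1.0, 0.019, 0.002, 0.0]
contact_force: [-0.6, 0.7, -0.2]
opening: 0.525
```

```bash
J="python3 -m jog"
$J '{"travel":[[-2,-6.5,3],[0,0,0],[0,0,0],[0,0,0]],"dr":[[0,0,0],[0,0,0],[0,0,0],[0,0,0]],"jaw":[120,120,120,120]}'
$J '{"travel":[[0,0,-12],[0,0,-10],[0,0,-8],[0,0,0],[0,0,0]],"dr":[[0,0,0],[0,0,0],[0,0,0],[0,0,0],[0,0,0]],"jaw":[120,120,120,120,120]}'
```

```text
time: 21.6
eef_pos: [0.574, -0.0611, 0.0347]
tcp_rot: [1.0, 0.019, 0.001, 0.0]
contact_force: [0.1, -0.2, -0.3]
opening: 0.53
time: 22.02
eef_pos: [0.5723, -0.0606, 0.0021]
tcp_rot: [1.0, 0.019, -0.002, -0.0]
contact_force: [-0.3, -0.3, 0.5]
opening: 0.53
```

```bash
J="python3 -m jog"
$J '{"travel":[[2,0,1],[0,0,0],[0,0,0],[0,0,0],[0,0,0]],"dr":[[0,0,0],[0,0,0],[0,0,0],[0,0,0],[0,0,0]],"jaw":[160,200,255,255,255]}' 40
$J '{"travel":[[0,0,15],[0,0,30],[0,0,30],[0,0,30],[5,15,5]],"dr":[[0,0,0],[0,0,0],[0,0,0],[0,0,-2],[0,0,-2]],"jaw":[255,255,255,255,255]}'
$J '{"travel":[[8,30,0],[8,30,0],[8,30,0],[8,30,0],[8,30,0]],"dr":[[0,0,0],[0,0,0],[0,0,0],[0,0,0],[0,0,0]],"jaw":[255,255,255,255,255]}'
$J '{"travel":[[8,30,0],[0,8,0],[0,0,0],[0,0,0],[0,0,0]],"dr":[[0,0,0],[0,0,0],[0,0,0],[0,0,0],[0,0,0]],"jaw":[255,255,255,255,255]}'
```

```text
time: 22.43
eef_pos: [0.5755, -0.0609, 0.005]
tcp_rot: [1.0, 0.019, 0.0, 0.0]
contact_force: [0.6, 0.1, -0.7]
opening: 0.37
time: 22.85
eef_pos: [0.5838, -0.0483, 0.1214]
tcp_rot: [1.0, -0.018, 0.005, 0.002]
contact_force: [0.9, -0.2, 0.1]
opening: 0.365
time: 23.27
eef_pos: [0.6205, 0.1055, 0.1149]
tcp_rot: [1.0, -0.016, 0.0, 0.0]
contact_force: [-0.3, -0.2, -1.5]
opening: 0.363
time: 23.68
eef_pos: [0.6281, 0.1409, 0.1145]
tcp_rot: [1.0, -0.016, -0.0, 0.0]
contact_force: [0.0, 0.4, -0.7]
opening: 0.366
```

```bash
J="python3 -m jog"
$J '{"travel":[[1,8,-20],[0,0,-20],[0,0,-14],[0,0,0],[0,0,0]],"dr":[[0,0,0],[0,0,0],[0,0,0],[0,0,0],[0,0,0]],"jaw":[255,255,255,255,255]}'
python3 - <<'E'
from h import *
D,b=snap("scene","s10.png")
print([(a,c.round(1)) for a,c,m in blobs(orange(b)) if a<600])
cv2.imwrite('pics/c10.png',cv2.resize(b[90:240,200:380,::-1],None,fx=4,fy=4,interpolation=2))
E
```

```text
time: 24.1
eef_pos: [0.6285, 0.1489, 0.0596]
tcp_rot: [1.0, -0.017, -0.001, 0.0]
contact_force: [-0.8, -0.4, -0.8]
opening: 0.365
[(np.int32(48), array([258.7, 113.8])), (np.int32(121), array([283.4, 155.3])), (np.int32(78), array([307.6, 161.8]))]
```

View pics/c10.png

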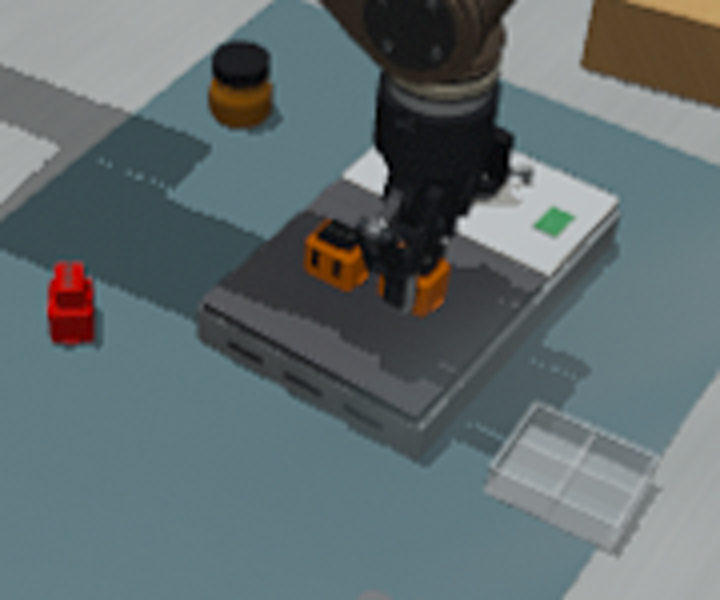

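A stands on the plate and B is held above it beside A. Lowering B.

```bash
J="python3 -m jog"
$J '{"travel":[[0,0,-4],[0,0,-3],[0,0,-1],[0,0,0],[0,0,0]],"dr":[[0,0,0],[0,0,0],[0,0,0],[0,0,0],[0,0,0]],"jaw":[255,255,255,255,255]}'
$J '{"travel":[[0,0,-1],[0,0,0],[0,0,0]],"dr":[[0,0,0],[0,0,0],[0,0,0]],"jaw":[255,255,255]}'
$J '{"travel":[[0,0,-1],[0,0,0],[0,0,0]],"dr":[[0,0,0],[0,0,0],[0,0,0]],"jaw":[255,255,255]}'
```

```text
time: 24.57
eef_pos: [0.6295, 0.1502, 0.053]
tcp_rot: [1.0, -0.016, 0.0, 0.0]
contact_force: [-0.6, 0.6, -1.5]
opening: 0.368
time: 24.82
eef_pos: [0.6294, 0.1501, 0.0518]
tcp_rot: [1.0, -0.016, 0.0, -0.0]
contact_force: [-0.1, 0.0, -1.0]
opening: 0.367
time: 25.07
eef_pos: [0.6293, 0.1501, 0.0506]
tcp_rot: [1.0, -0.016, -0.0, 0.0]
contact_force: [0.3, 0.5, -2.1]
opening: 0.366
```

```bash
J="python3 -m jog"
$J '{"travel":[[0,0,-1],[0,0,0],[0,0,0]],"dr":[[0,0,0],[0,0,0],[0,0,0]],"jaw":[255,255,255]}'
$J '{"travel":[[0,0,-0.7],[0,0,0],[0,0,0]],"dr":[[0,0,0],[0,0,0],[0,0,0]],"jaw":[255,255,255]}'
```

```text
time: 25.32
eef_pos: [0.6294, 0.1501, 0.0497]
tcp_rot: [1.0, -0.016, -0.0, -0.0]
contact_force: [0.7, -1.0, -1.1]
opening: 0.364
time: 25.57
eef_pos: [0.6295, 0.1501, 0.0496]
tcp_rot: [1.0, -0.016, -0.0, 0.0]
contact_force: [-2.1, 0.0, 2.7]
opening: 0.365
```

```bash
J="python3 -m jog"
$J '{"travel":[[0,0,0],[0,0,0],[0,0,0],[0,0,0],[0,0,0]],"dr":[[0,0,0],[0,0,0],[0,0,0],[0,0,0],[0,0,0]],"jaw":[190,150,120,120,120]}' >/dev/null
$J '{"travel":[[0,0,10],[0,0,25],[0,0,40],[0,0,40],[-15,15,40]],"dr":[[0,0,0],[0,0,0],[0,0,0],[0,0,0],[0,0,0]],"jaw":[120,120,120,120,120]}'
$J '{"travel":[[-20,20,40],[-25,25,25],[-20,20,0],[0,0,0],[0,0,0]],"dr":[[0,0,0],[0,0,0],[0,0,0],[0,0,0],[0,0,0]],"jaw":[120,120,120,120,120]}'
python3 - <<'E'
from h import *
st();C,b=snap("wrist","w11.png");con(C,b,zc=.083);np.save('C11.npy',np.hstack([C[1],C[2][:,None]]))
cv2.imwrite('pics/c11.png',cv2.resize(b[:,:,::-1],(800,600)))
D,s=snap("scene","s11.png");T,t=snap("top","t11.png")
print([(a,c.round(1)) for a,c,m in blobs(orange(s)) if a<600],[(a,c.round(1)) for a,c,m in blobs(orange(t)) if a<600])
E
```

```text
time: 26.4
eef_pos: [0.6174, 0.1621, 0.204]
tcp_rot: [1.0, -0.017, 0.002, 0.0]
contact_force: [0.4, 1.4, 1.4]
opening: 0.53
time: 26.82
eef_pos: [0.5539, 0.2259, 0.2603]
tcp_rot: [1.0, -0.015, 0.001, -0.0]
contact_force: [0.9, -0.7, -0.1]
opening: 0.533
26.82 [553.9 225.9 260.3] [[1.0, -0.03, 0.002], [-0.03, -1.0, 0.0], [0.002, -0.0, -1.0]] [ 0.9 -0.7 -0.1] 0.533
801 [339.   93.5] cap [629.1 150.2] size [18.6, 26.1] yaw 2.3
762 [337.9 158. ] cap [568.3 149.4] size [18.8, 26.6] yaw -1.8
[(np.int32(37), array([258.1, 113.9])), (np.int32(144), array([284.1, 154.6])), (np.int32(150), array([303.4, 163.2]))] [(np.int32(103), array([194.7, 178.3])), (np.int32(105), array([194.2, 197.4]))]
```

View pics/c11.png

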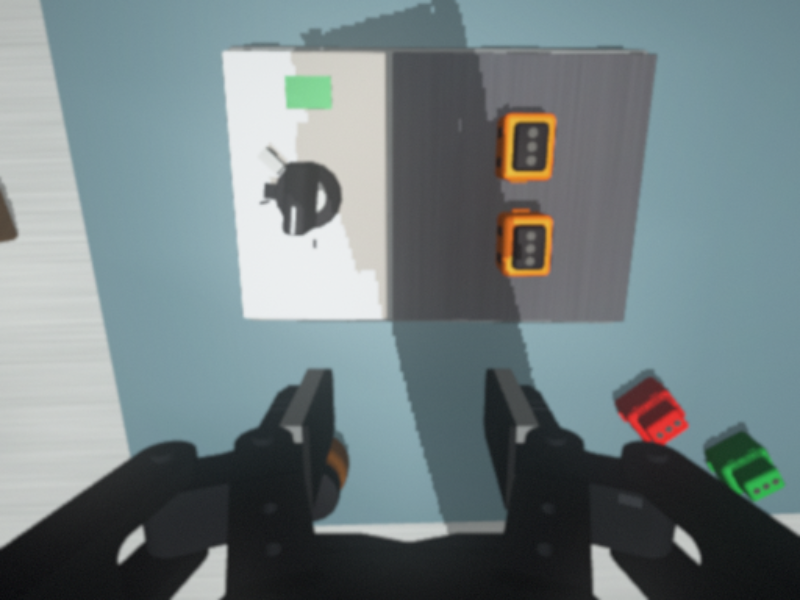

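Both connectors are on the plate with caps in. The knob is near (300,200) but unclear at this scale, so I'm moving closer for a better view.

```bash
J="python3 -m jog"
$J '{"travel":[[0,25,-25],[0,20,-25],[0,0,0],[0,0,0]],"dr":[[0,0,0],[0,0,0],[0,0,0],[0,0,0]],"jaw":[120,120,120,120]}'
python3 - <<'E'
from h import *
st();C,b=snap("wrist","w12.png");np.save('C12.npy',np.hstack([C[1],C[2][:,None]]))
print(proj(C,(.602,.284,.103)),proj(C,(.602,.284,.06)))
u,v=map(int,proj(C,(.602,.284,.09)));print(u,v);u-=50;v=max(v-50,0)
cv2.imwrite('pics/c12.png',cv2.resize(b[v:v+100,u:u+100,::-1],None,fx=6,fy=6,interpolation=2));print("crop origin",u,v)
E
```

```text
time: 27.3
eef_pos: [0.5537, 0.2692, 0.2058]
tcp_rot: [1.0, -0.016, -0.003, 0.001]
contact_force: [0.1, 0.4, 0.2]
opening: 0.53
27.3 [553.7 269.2 205.8] [[0.999, -0.032, -0.006], [-0.032, -0.999, -0.002], [-0.006, 0.002, -1.0]] [0.1 0.4 0.2] 0.53
[238.20913249 131.29077106] [241.46664686 127.01239277]
239 129
crop origin 189 79
```

View pics/c12.png

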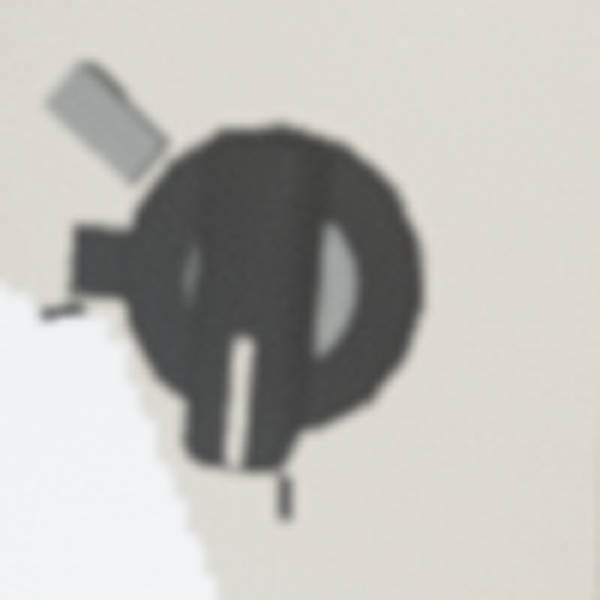

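The crop shows the knob's bar running almost along image-up, with its pointer end at (240,465). The skirt is centred near (276,277), the lug is at (100,260) and the safety bridge at (108,125). I'm computing the axis and bar yaw.

```bash
python3 - <<'E'
from h import *
M=np.load('C12.npy');C=(camera_info("wrist")["K"],M[:,:3],M[:,3])
f=lambda u,v,z:(onz(C,(189+u/6,79+v/6),z)*1000).round(1)
print("skirt",f(276,277,.062),"edges",f(128,277,.062),f(424,277,.062),f(276,125,.062),f(276,430,.062))
for z in(.103,):
    a,b=f(243,335,z),f(232,465,z);print("mark",a,b,np.degrees(np.arctan2(*(a-b)[[1,0]])))
    a,b=f(195,250,z),f(186,440,z);print("left edge",a,b,np.degrees(np.arctan2(*(a-b)[[1,0]])))
    a,b=f(330,170,z),f(300,430,z);print("right edge",a,b,np.degrees(np.arctan2(*(a-b)[[1,0]])))
M=np.load('C11.npy');C=(camera_info("wrist")["K"],M[:,:3],M[:,3])
print("heater",[(onz(C,(u/1.5625,v/1.5625),.045)*1000).round(1)[:2] for u,v in((222,51),(386,51),(656,54),(625,320),(387,320),(244,318))])
E
```

```text
skirt [603.9 289.4  62. ] edges [604.6 310.5  62. ] [603.2 268.2  62. ] [624.8 288.2  62. ] [582.  290.6  62. ]
mark [599.6 290.6 103. ] [583.5 293.  103. ] -8.478551973569862
left edge [610.1 295.9 103. ] [586.9 298.5 103. ] -6.394397765227633
right edge [619.  278.9 103. ] [587.6 284.2 103. ] -9.58064063460019
heater [array([694.7, 340.6]), array([691.5, 235.5]), array([684.3,  62.3]), array([505.7,  67.7]), array([511.1, 242.5]), array([515.9, 347.4])]
```

```bash
J="python3 -m jog"
for i in 1; do
$J '{"travel":[[2,1,0],[2,1,0],[2,1,0],[2,1,0],[2,1,0]],"dr":[[0,0,6.95],[0,0,6.95],[0,0,6.95],[0,0,6.95],[0,0,6.95]],"jaw":[150,150,150,150,150]}' >/dev/null
$J '{"travel":[[2,1,0],[2,1,0],[2,1,0],[2,1,0],[2,1,0]],"dr":[[0,0,6.95],[0,0,6.95],[0,0,6.95],[0,0,6.95],[0,0,6.95]],"jaw":[150,150,150,150,150]}' >/dev/null
$J '{"travel":[[2,1,0],[2,1,0],[2,1,0],[2,1,0],[2,1,0]],"dr":[[0,0,6.95],[0,0,6.95],[0,0,6.95],[0,0,6.95],[0,0,6.95]],"jaw":[150,150,150,150,150]}' >/dev/null
$J '{"travel":[[2,1,0],[2,1,0],[2,1,0],[2,1,0],[2,1,0]],"dr":[[0,0,6.95],[0,0,6.95],[0,0,6.95],[0,0,6.95],[0,0,6.95]],"jaw":[150,150,150,150,150]}' >/dev/null
$J '{"travel":[[2,0,0],[2,0,0],[2,0,0],[2,0,0],[2,0,0]],"dr":[[0,0,6.95],[0,0,6.95],[0,0,6.95],[0,0,6.95],[0,0,6.95]],"jaw":[150,150,150,150,150]}' >/dev/null
$J '{"travel":[[0,0,0],[0,0,0]],"dr":[[0,0,0],[0,0,0]],"jaw":[150,150]}'
done
python3 - <<'E'
from h import *
s=get_state();st();R=Ro.from_quat(s["tcp_rot"]).as_matrix();print("yaw",np.degrees(np.arctan2(R[1,0],R[0,0])),s["qpos"].round(2))
C,b=snap("wrist","w13.png");D,q=snap("scene","s13.png");T,t=snap("top","t13.png")
print([(a,c.round(1)) for a,c,m in blobs(orange(q)) if a<600],[(a,c.round(1)) for a,c,m in blobs(orange(t)) if a<600])
print(proj(C,(.6037,.2894,.062)))
cv2.imwrite('pics/c13.png',b[:,:,::-1])
E
```

```text
time: 29.6
eef_pos: [0.6058, 0.289, 0.2106]
tcp_rot: [0.073, 0.997, 0.0, 0.001]
contact_force: [-0.3, 0.0, -0.5]
opening: 0.41
29.6 [605.8 289.  210.6] [[-0.989, 0.145, 0.002], [0.145, 0.989, 0.0], [-0.002, 0.001, -1.0]] [-0.3  0.  -0.5] 0.41
yaw 171.65208359230385 [ 0.29  0.29  1.61 -0.    1.24 -1.13]
[(np.int32(42), array([258.5, 113.7])), (np.int32(147), array([284.2, 154.5])), (np.int32(144), array([303.4, 163.4]))] [(np.int32(96), array([195. , 178.2])), (np.int32(91), array([194.7, 197.1]))]
[262.22752443 177.88730639]
```

View pics/c13.png

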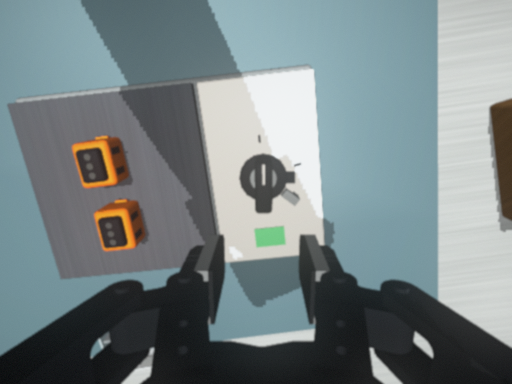

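The view is centred: the skirt is at (263,178) against a predicted (262,178), and the bar is vertical, so it lies square between the jaws. That was my 16th picture, so further checks are numeric. Lowering onto the knob.

```bash
J="python3 -m jog"
$J '{"travel":[[-2,0,-25],[0,0,-25],[0,0,-25],[0,0,-25],[0,0,-15]],"dr":[[0,0,0],[0,0,0],[0,0,0],[0,0,0],[0,0,0]],"jaw":[150,150,150,150,150]}'
$J '{"travel":[[0,0,-8],[0,0,0],[0,0,0],[0,0,0]],"dr":[[0,0,0],[0,0,0],[0,0,0],[0,0,0]],"jaw":[150,150,150,150]}'
```

```text
time: 30.17
eef_pos: [0.601, 0.2894, 0.0908]
tcp_rot: [0.071, 0.997, -0.001, -0.002]
contact_force: [-0.1, -0.5, -0.2]
opening: 0.413
time: 30.5
eef_pos: [0.6039, 0.2904, 0.0881]
tcp_rot: [0.071, 0.998, 0.001, 0.002]
contact_force: [0.1, -0.0, 0.2]
opening: 0.41
```

```bash
J="python3 -m jog"
$J '{"travel":[[0,-1,-6],[0,0,-5],[0,0,-2.5],[0,0,0],[0,0,0]],"dr":[[0,0,0],[0,0,0],[0,0,0],[0,0,0],[0,0,0]],"jaw":[150,150,150,150,150]}'
$J '{"travel":[[0,0,0],[0,0,0],[0,0,0],[0,0,0],[0,0,0]],"dr":[[0,0,0],[0,0,0],[0,0,0],[0,0,0],[0,0,0]],"jaw":[180,210,255,255,255]}' 50
```

```text
time: 30.92
eef_pos: [0.6023, 0.2889, 0.0721]
tcp_rot: [0.071, 0.998, -0.0, -0.0]
contact_force: [-0.0, 0.1, 0.3]
opening: 0.412
time: 31.33
eef_pos: [0.6029, 0.2905, 0.073]
tcp_rot: [0.071, 0.998, 0.002, 0.001]
contact_force: [0.0, 5.2, -0.2]
opening: 0.156
```

```bash
J="python3 -m jog"
$J '{"travel":[[0,1.2,0],[0,0,0],[0,0,0]],"dr":[[0,0,0],[0,0,0],[0,0,0]],"jaw":[255,255,255]}'
$J '{"travel":[[0,0,-3],[0,0,-3],[0,0,-2],[0,0,0],[0,0,0]],"dr":[[0,0,0],[0,0,0],[0,0,0],[0,0,0],[0,0,0]],"jaw":[255,255,255,255,255]}'
$J '{"travel":[[0,0,-2],[0,0,0],[0,0,0]],"dr":[[0,0,0],[0,0,0],[0,0,0]],"jaw":[255,255,255]}'
```

```text
time: 31.58
eef_pos: [0.6029, 0.2906, 0.073]
tcp_rot: [0.071, 0.998, 0.0, 0.001]
contact_force: [0.5, 2.2, 0.2]
opening: 0.156
time: 32.0
eef_pos: [0.603, 0.2906, 0.0655]
tcp_rot: [0.071, 0.998, 0.0, 0.0]
contact_force: [-2.2, 2.3, 6.9]
opening: 0.155
time: 32.25
eef_pos: [0.603, 0.2906, 0.0639]
tcp_rot: [0.071, 0.998, 0.0, 0.0]
contact_force: [-2.2, 2.9, 7.8]
opening: 0.155
```

```bash
J="python3 -m jog"
$J '{"travel":[[0,0,-2],[0,0,0],[0,0,0]],"dr":[[0,0,0],[0,0,0],[0,0,0]],"jaw":[255,255,255]}'
$J '{"travel":[[0,0,0],[0,0,0],[0,0,0],[0,0,0],[0,0,0]],"dr":[[0,0,-5],[0,0,-5],[0,0,-5],[0,0,0],[0,0,0]],"jaw":[255,255,255,255,255]}'
cat >> h.py <<'E'
def yw():
    s=get_state();R=Ro.from_quat(s["tcp_rot"]).as_matrix();print("yaw",round(np.degrees(np.arctan2(R[1,0],R[0,0])),1),"F",s["contact_force"].round(1),"T",s["wrist_torque"].round(2),"q6",s["qpos"][5].round(2),(s["eef_pos"]*1e3).round(1),round(s["time"],1))
E
python3 -c "from h import *;yw()"
```

```text
time: 32.5
eef_pos: [0.6031, 0.2906, 0.0638]
tcp_rot: [0.07, 0.998, 0.0, 0.0]
contact_force: [-5.0, 1.6, 13.3]
opening: 0.158
time: 32.92
eef_pos: [0.6031, 0.2908, 0.0638]
tcp_rot: [0.2, 0.98, 0.0, 0.0]
contact_force: [-5.9, 1.5, 13.8]
opening: 0.157
yaw 156.9 F [-5.9  1.5 13.8] T [ 0.23  0.99 -0.06] q6 -0.87 [603.1 290.8  63.8] 32.9
```

```bash
J="python3 -m jog"
$J '{"travel":[[0,0,0],[0,0,0],[0,0,0],[0,0,0],[0,0,0]],"dr":[[0,0,-5],[0,0,-5],[0,0,-5],[0,0,-5],[0,0,0]],"jaw":[255,255,255,255,255]}' >/dev/null
python3 -c "from h import *;yw()"
$J '{"travel":[[0,0,0],[0,0,0],[0,0,0],[0,0,0],[0,0,0]],"dr":[[0,0,-5],[0,0,-5],[0,0,-5],[0,0,-5],[0,0,0]],"jaw":[255,255,255,255,255]}' >/dev/null
python3 -c "from h import *;yw()"
```

```text
yaw 136.7 F [-4.8  2.7 12.6] T [ 0.29  0.96 -0.04] q6 -0.52 [603.1 290.9  63.8] 33.3
yaw 116.7 F [-4.8  3.3 12.3] T [ 0.4   0.93 -0.04] q6 -0.17 [603.2 291.   63.8] 33.8
```

```bash
J="python3 -m jog"
$J '{"travel":[[0,0,0],[0,0,0],[0,0,0],[0,0,0],[0,0,0]],"dr":[[0,0,-5],[0,0,-5],[0,0,-4],[0,0,0],[0,0,0]],"jaw":[255,255,255,255,255]}' >/dev/null
python3 -c "from h import *;yw()"
$J '{"travel":[[0,0,0],[0,0,0],[0,0,0],[0,0,0]],"dr":[[0,0,-2],[0,0,-1],[0,0,0],[0,0,0]],"jaw":[255,255,255,255]}' >/dev/null
python3 -c "from h import *;yw()"
$J '{"travel":[[0,0,0],[0,0,0],[0,0,0],[0,0,0]],"dr":[[0,0,-1],[0,0,-1],[0,0,0],[0,0,0]],"jaw":[255,255,255,255]}' >/dev/null
python3 -c "from h import *;yw()"
```

```text
yaw 102.9 F [-4.2  1.8 13.2] T [ 0.37  1.   -0.02] q6 0.07 [603.3 291.1  63.8] 34.2
yaw 99.9 F [-4.5  2.8 13.5] T [ 0.45  0.92 -0.01] q6 0.12 [603.3 291.1  63.8] 34.5
yaw 97.9 F [-4.9  3.1 12.7] T [ 0.46  0.89 -0.01] q6 0.16 [603.3 291.1  63.8] 34.8
```

```bash
J="python3 -m jog"
$J '{"travel":[[0,0,0],[0,0,0],[0,0,0],[0,0,0]],"dr":[[0,0,-1],[0,0,-1],[0,0,0],[0,0,0]],"jaw":[255,255,255,255]}' >/dev/null
python3 -c "from h import *;yw()"
$J '{"travel":[[0,0,0],[0,0,0],[0,0,0],[0,0,0]],"dr":[[0,0,-1],[0,0,-1],[0,0,0],[0,0,0]],"jaw":[255,255,255,255]}' >/dev/null
python3 -c "from h import *;yw()"
```

```text
yaw 96.1 F [-5.   2.8 12.6] T [0.48 0.89 0.49] q6 0.19 [603.3 291.1  63.8] 35.2
yaw 94.2 F [-4.9  3.2 13.7] T [0.57 0.9  0.97] q6 0.22 [603.3 291.2  63.8] 35.5
```

End stop reached: the torque jumps at about yaw 97°. Unwinding the twist, releasing and lifting.

```bash
J="python3 -m jog"
$J '{"travel":[[0,0,0],[0,0,0],[0,0,0]],"dr":[[0,0,2],[0,0,1],[0,0,0]],"jaw":[255,255,255]}' >/dev/null
python3 -c "from h import *;yw()"
$J '{"travel":[[0,0,3],[0,0,0],[0,0,0],[0,0,0],[0,0,0]],"dr":[[0,0,0],[0,0,0],[0,0,0],[0,0,0],[0,0,0]],"jaw":[255,220,180,150,150]}' 
$J '{"travel":[[0,0,5],[0,0,15],[0,0,30],[0,0,40],[0,0,40]],"dr":[[0,0,0],[0,0,0],[0,0,0],[0,0,0],[0,0,0]],"jaw":[150,150,150,150,150]}' >/dev/null
$J '{"travel":[[-10,-20,30],[-10,-40,0],[-10,-40,0],[0,0,0],[0,0,0]],"dr":[[0,0,0],[0,0,0],[0,0,0],[0,0,0],[0,0,0]],"jaw":[150,150,150,150,150]}'
python3 - <<'E'
from h import *
yw();C,b=snap("wrist","w14.png");con(C,b,zc=.083)
u,v=proj(C,(.6037,.2904,.09));print("knob px",u,v)
m=(b.max(2)<85);
for a,c,k in blobs(m,100):
    if abs(c[0]-u)<25 and abs(c[1]-v)<25:
        P=np.argwhere(k)[:,::-1].astype(np.float32);print(a,c,cv2.boundingRect(P.astype(np.int32)))
        np.save('kb.npy',P)
x,y=int(u),int(v);g=b.max(2)[max(y-28,0):y+28:2,max(x-28,0):x+28:1]
for r in g: print(''.join(' .:*#'[4-min(4,int(q)//45)] for q in r))
D,s=snap("scene","s14.png");T,t=snap("top","t14.png")
print([(a,c.round(1)) for a,c,m in blobs(orange(s)) if a<600],[(a,c.round(1)) for a,c,m in blobs(orange(t)) if a<600])
a=cv2.imread('pics/s5.png')[240:300,100:190].astype(int);e=cv2.imread('pics/s14.png')[240:300,100:190].astype(int)
d=np.abs(a-e).max(2);print("peg area diff>60:",(d>60).sum(), "of",d.size)
E
```

```text
yaw 97.0 F [-4.4  2.7 12.8] T [0.4  0.9  0.21] q6 0.18 [603.3 291.1  63.8] 35.8
time: 36.17
eef_pos: [0.6022, 0.2894, 0.0627]
tcp_rot: [0.663, 0.748, -0.001, -0.0]
contact_force: [-0.2, 0.4, 1.4]
opening: 0.411
time: 37.0
eef_pos: [0.5722, 0.1883, 0.2245]
tcp_rot: [0.664, 0.747, 0.0, 0.0]
contact_force: [0.6, 0.8, 0.3]
opening: 0.409
yaw 96.7 F [0.6 0.8 0.3] T [ 0.05  0.01 -0.02] q6 0.03 [572.2 188.3 224.5] 37.0
858 [251.7 221.4] cap [567.7 149.7] size [19.5, 26.5] yaw -0.1
841 [316.2 229.2] cap [628.3 148.9] size [23.4, 27.6] yaw -1.9
knob px 315.6699125143593 63.835064249568234
1399 [317.46318799  65.58899214] (297, 34, 46, 59)
                       .:*****:   .****:.               
                     .:******:.   .*****.               
                    .:*******:.   .*****:               
                   .*********:.   .*****.               
               .::***********:.   :*****.               
            .:***************:.   :*****.               
         .::*****************:.   :*****:...            
      .::********************:.   :********::.          
     .
[... 663 characters left out ...]
************::
::::::::**::    .*****************************:.        
.:*:::::*:*::   .****************************:.         
 ::*:::::::*::..:***************************:.          
  ::*::::::********************************:.           
   .:**::::::*****************************:.            
    .:**:::*:***************************:.              
      ::****:*************************:..               
        .::**************************:.                 
[(np.int32(43), array([258.5, 113.8])), (np.int32(136), array([284.6, 155.1])), (np.int32(141), array([303.6, 163.6]))] [(np.int32(102), array([194.7, 178.3])), (np.int32(102), array([194.3, 197.6]))]
peg area diff>60: 41 of 5400
```

```bash
python3 -m jog '{"travel":[[0,0,20],[0,0,0],[0,0,0],[0,0,0],[0,0,0]],"dr":[[0,0,0],[0,0,0],[0,0,0],[0,0,0],[0,0,0]],"jaw":[150,150,150,150,150]}'
python3 - <<'E'
from h import *
D,s=snap("scene","s15.png");T,t=snap("top","t15.png")
print([(a,c.round(1)) for a,c,m in blobs(orange(s)) if a<600],[(a,c.round(1)) for a,c,m in blobs(orange(t)) if a<600])
print(sign_off())
E
```

```text
time: 37.57
eef_pos: [0.5722, 0.1906, 0.2423]
tcp_rot: [0.663, 0.749, -0.001, -0.001]
contact_force: [-0.5, -0.3, 0.1]
opening: 0.407
[(np.int32(42), array([258.7, 113.7])), (np.int32(135), array([284.6, 155.1])), (np.int32(139), array([303.6, 163.5]))] [(np.int32(101), array([194.6, 178.4])), (np.int32(101), array([194.3, 197.5]))]
the job is handed in; nothing more can be done
None
```

The job was handed in at 37.6 s, and every step appears done. I found two orange connectors; all later views showed no third.

- **Batch plate:** I hung it by its eye on the peg and saw it hanging free. A late pixel comparison of that area differed in 41 of 5400 pixels; I put that down to shadow and did not look again.
- **Caps:** I pressed both to a hard stop 38 mm above the bench, at 20 N and 30 N, which matches fully home.
- **Connectors:** Both stand on the heater plate, side by side and about 60 mm apart, at (568, 150) and (628, 149) mm. That is well inside its edges. They had not moved in the last pictures before hand-in, and I saw no sign that either was knocked during the run.
- **Knob:** I pushed it in 9.2 mm and turned it clockwise about 75° (81° from zero) to the end stop, where the torque jumped. I then released it. The last wrist image shows its mark at the "on" position. I did not measure that it sprang back up.

I did not touch the look-alikes, solvent bottle, jar or tips box. No check failed or disagreed, but I had used all 16 picture views by the knob step, so the checks after that were numeric only.

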